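# Check the lamp stand's safety switch, then hold the UV lamp out over the dish

### The job

Before the mains UV lamp is used, prove its residual-current switch: press the yellow test button so that the black switch lever drops, then lift the lever fully back up until it snaps on. Then take the lamp by its upright grip, squeezing the orange lock button to free the telescoping arm, and draw the arm straight out until the red ring on its tube just comes clear of the collar (inner edge of the ring level with the collar's mouth), so that the lamp stands over the culture dish. A spring pulls the arm home, so finish still gripping it there, holding it steady at the mark; leave the dish and the other things on the bench alone.

Things in the scene. Friction and masses are not known exactly. Their poses are not given: they have to be found in the camera images.
- uv_stand: UV lamp stand, fixed: grey foot plate 160 x 400 mm, its top at z 14 mm; on its +y half a white housing 124 x 140 mm, top at z 114, front face at own x = -58 mm; on that an aluminium sleeve along own y (34 mm thick, axis at z 150) ending in a dark square 44 mm collar. Origin on the worktop under the foot's middle; x front (robot side) to rear, z up; the arm draws out to own -y.
- test_top (a point): centre of the top of the round yellow test button, 18 mm across, standing 10 mm proud of the housing's top in a black rim 2.5 mm high. It goes straight down 6 mm, about 5 N when fully down, springs back when let go, and trips the lever from about 4 mm on.
- test_button (a joint): travel of the test button: 0 up, 0.006 m fully down
- lever_grip (a point): point on the axis of the switch lever's black handle, 50 mm from its hinge, 12 mm from its outer end. The handle is 28 mm long along the lever and 12 mm square; pinch it from above across the stand's y axis. Two guide ribs 5 mm high flank its slot in the housing's top; otherwise it is clear for 40 mm either side.
- lever_hinge (a point): point on the lever's hinge axis, which runs along the stand's y axis; 104 mm above the worktop and 24 mm behind the housing's front face
- rcd_lever (a joint): switch lever: 0 = up, on, at its stop (points to the front, 60 degrees above level); 1.30 rad = dropped (points to the front, 14 degrees below level, handle in front of the housing). Turns about the stand's y axis. An over-centre spring drives it up below 0.36 rad and down above that; lifting takes about 1 N at the handle.
- lamp_grip (a point): centre of the upright black grip post on the lamp head, moves with the arm; z 206 mm. The post is 34 mm (stand's x) by 26 mm (stand's y); its cap, 38 x 30 x 6 mm, has its top 23 mm above this point, the lamp head's finned top lies about 38 mm below it.
- lock_button (a joint): orange lock button, 18 mm wide, 24 mm high, on the front (-x) face of the grip post, centred at lamp_grip's height, 7 mm proud: 0 = out, 0.006 m = fully pressed towards the stand's +x. Squeezing the post along the stand's x axis presses it (5 N fully in) and unhooks the arm from the collar; out, it keeps the home arm locked, so press it before pulling.
- red_ring (a point): point on the tube axis at the inner edge (the one nearer the collar when out) of the red ring, 6 mm wide, on the 24 mm steel inner tube; at home hidden in the sleeve, 110 mm from collar_mouth; at the mark it lies at collar_mouth. Black rings stand every 10 mm, a blue ring half-way.
- collar_mouth (a point): point on the tube axis in the front plane of the collar's mouth, where the inner tube comes out
- dish: closed petri dish with yellow agar, 89 mm across, 15 mm high, loose on the foot plate between three studs, under where the lamp stands at the mark; origin at the middle of its underside. Not to be moved.
- waiting_dish: petri dish with red agar on the worktop, 89 mm across, 15 mm high, origin at the middle of its underside; bystander
- bench_timer: white bench timer 66 x 66 x 20 mm, origin at the middle of its underside; bystander
- marker: felt marker lying on the worktop, 13 x 140 x 15 mm along its own y axis, origin at the middle of its underside; bystander
- lamp_arm: telescoping lamp arm: grey finned lamp head with a black skirt (108 x 78 mm, 31 mm high) and the upright grip on top, on a 24 mm steel tube; origin on the tube axis at the head's centre, 50 mm outside the collar's mouth when home, 160 mm at the mark, 190 mm at the end stop. It slides along the stand's y axis; a return spring pulls it home at 5 to 6 N all along, and nothing locks it when out.

How it is judged:
On the way, in this order (a step that is already met when the one before it is completed fails the run):
1. the test button is pressed (3 mm down or more) (value of joint test_button above 0.003 m).
2. the switch lever has dropped (beyond 1.1 rad) and stays down (value of joint rcd_lever above 1.1 rad), for 0.2 s.
3. the lever is back up at its stop (within 0.1 rad) (value of joint rcd_lever below 0.1 rad), for 0.3 s.
4. the lock button on the grip is squeezed in (4 mm or more) (value of joint lock_button above 0.004 m), for 0.05 s.
At the end, for the whole second after the job is handed in: The fingers still grip the lamp (over 3 N, lock button in 3 mm or more), the arm at rest with the red ring's inner edge within 5 mm of the collar's mouth; switch lever up (within 0.1 rad of its stop), test button out; lamp centre within 20 mm of the dish's, seen from above (y of red_ring in the frame of collar_mouth between -0.005 and 0.005 m and linear speed of lamp_arm below 0.01 m/s and value of joint lock_button above 0.003 m and contact force between the fingers and lamp_arm above 3 N and value of joint rcd_lever below 0.1 rad and value of joint test_button below 0.002 m and horizontal distance between lamp_grip and dish below 0.02 m); the arm keeps its last pose, push and grip.
It fails at once if the dish under the lamp is pushed more than 10 mm (distance of dish from where it was at the start of the episode above 0.01 m).
It fails at once if the waiting dish, the timer or the marker is pushed more than 20 mm (distance of any of waiting_dish, bench_timer, marker from where it was at the start of the episode above 0.02 m).
It also fails if it takes over 59 s, if anything falls off the work surface, if the arm or the gripper's body presses on something with over 40 N, if the wrist force passes 120 N, or if a joint passes its speed limit or range.

### The arm

A 7-joint arm with a two-finger parallel gripper is mounted at the origin on a cart in front of the work surface, level with it; the furniture and walls round the work are solid. World frame = base frame: x ahead of the robot, y to its left, z up, the work surface at z = 0. Lengths are in m, angles in rad, forces in N, time in s.
With the tool pointing down it reaches from about 0.35 to 0.9 m from the base axis. Payload 8.1 kg.
Tool frame: the origin (TCP) lies at the very end of the fingers, on their centre line; the grasp point (between the pads) lies 19 mm behind it; x points along the fingers, y is the direction in which the jaws open and shut, and the axes are right-handed (so a half turn about x gives the same grasp; the last joint's range is limited). The gripper opens to 92 mm and grips with 3 to 60 N. Pads are 19 mm wide; open, the fingers measure 130 mm over their backs; the gripper's body (75 mm by 190 mm) begins 47 mm behind the grasp point.
Start: joints at [1.099, 0.434, 0.025, 1.573, -0.012, 1.134, -0.075], TCP at [0.225, -0.583, 0.203] pointing down, gripper open.
Joint ranges: [-2.62, 2.62], [-0.44, 2.09], [-1.27, 1.32], [0.08, 2.57], [-1.32, 4.46], [0.12, 2], [-2.74, 2.74]. Speed limits (rad/s): [2.22, 2.22, 3.01, 3.01, 3.14, 3.14, 3.14].

### API

Orientations are given as a rotation vector (axis times angle).
In Python, from cell import arm gives the robot as it stands.
- The arm moves only by the tool servo_tool, never from a script. Its argument "plan" is a list of rows, each a list of 2 entries, a list of its own where there are three numbers: the shift along the world's x, y, z in cm, then the turn, a rotation vector about the world's x, y, z in degrees. A call has 1 to 12 rows; each row is the pose to reach, as a shift and turn from the pose measured when the call began; what a row does not reach only later rows make up. A row lasts 1/10 s, in which the tool goes at most 50 mm and 8.59 degrees, less where a joint would pass 70% of its speed; a pose out of reach is approached as far as the arm can. A call with a gripper value outside its range is refused whole. "grip" is the opening, from 0 (shut) to 1 (fully open), set as the call begins (left out, the last holds). The fingers move at their own pace and stop on an object; "squeeze" is the grip in N (left out, the last holds). Time passes only in rows, so rows that repeat a pose let the fingers close. It gives the time, the measured TCP pose, the force and the opening at its end, in the units of the state.
- arm.observe(): the state, without advancing time (a new reading comes with each control period).
- arm.get_image(name): name is "scene" or "top" or "wrist"; returns a dict with "frame" (480x640x3 uint8, blue, green, red), "fx", "fy", "cx", "cy" (pixels), "position" and "rotation" of the camera in the world. Camera axes: x right, y down, z forward; pixel columns grow to the right and rows downward; lengths in m; the calibration is good to about 2 mm. A picture is of the moment at which its call begins. There is no depth.
- arm.sign_off(): hands the job in, once; it reports no verdict.
Trained networks look in a picture, given as the dict that the camera call returned (one of the last four; its "shot" number tells which), for a name from the list of things; names that differ only in an ending like _2 or _b are one class to them, and where a whole thing is asked for, a point or a joint stands for the part that bears it (a point fixed in the world has none). Each returns a list of dicts, best first, with "score" (0 to 1); they miss things now and then, are a little off and sometimes report something else, mostly with a low value. They report only what shows in the picture. A call takes as long as a camera call.
- arm.search_frame(picture, query): "at" ([column, row] in pixels, amid what is visible of it).
- arm.trace(picture, query): "pixels" (480x640 bool, what is visible of it) and "at" ([column, row] in pixels, amid what is visible of it).
The state is a dict: "clock": time; "joints": joint angles; "dq": joint speeds; "joint_efforts": joint torques, N m; "position": TCP position; "ee_rot": TCP orientation; "force": force on the tool from outside, world axes, zero at the start; "ft_torque": the same for the moment, N m; "width": opening from 0.0 (shut) to 1.0 (fully open).
Only numpy, scipy, OpenCV 4.12 (cv2) and the standard library are available. Lean on these libraries where they do the work, as an engineer would, in place of code of your own. Each camera call takes 0.05 s, during which the arm holds its last target.

## Working session

There is one attempt and no reset: what is moved stays moved. The work goes in short steps, Python scripts to look and compute and a tool call to move; the robot and the scene stay as the last step left them, time stands still between calls to the robot, and variables do not carry over. Pictures are saved under pics/ and viewed, and the job is handed in when it is done.

Besides the shell and the picture viewer there is one more tool, called after "Call:" as name([rows], argument=value, ...), one row to a line, values as JSON. servo_tool: Moves the arm, as the interface text tells. Its arguments: {"type":"object","properties":{"plan":{"type":"array","items":{"type":"array"}},"grip":{"type":"number"},"squeeze":{"type":"number"}},"required":["plan"]}

```bash
ls; mkdir -p pics
cat > h.py <<'E'
import numpy as np, cv2
from cell import arm
def ray(im,px):
    d=np.array([(px[0]-im["cx"])/im["fx"],(px[1]-im["cy"])/im["fy"],1.0])
    R=np.array(im["rotation"]); 
    if R.shape!=(3,3): R=cv2.Rodrigues(R.astype(float))[0]
    d=R@d; return np.array(im["position"]),d/np.linalg.norm(d)
def atz(im,px,z):
    p,d=ray(im,px); return p+d*(z-p[2])/d[2]
def proj(im,P):
    R=np.array(im["rotation"])
    if R.shape!=(3,3): R=cv2.Rodrigues(R.astype(float))[0]
    c=R.T@(np.array(P)-np.array(im["position"]))
    return [im["cx"]+im["fx"]*c[0]/c[2],im["cy"]+im["fy"]*c[1]/c[2]]
def tri(obs):
    A=np.zeros((3,3));b=np.zeros(3)
    for im,px in obs:
        p,d=ray(im,px);M=np.eye(3)-np.outer(d,d);A+=M;b+=M@p
    return np.linalg.solve(A,b)
E
python3 - <<'E'
from h import *
s=arm.observe();print({k:np.round(v,3) for k,v in s.items()})
for n in ["scene","top","wrist"]:
    im=arm.get_image(n);cv2.imwrite(f"pics/{n}0.png",im["frame"])
    print(n,np.round(im["position"],3),np.round(im["rotation"],3).tolist(),im["fx"])
    for q in ["test_top","lever_grip","lever_hinge","lamp_grip","collar_mouth","dish","waiting_dish","bench_timer","marker","uv_stand","lamp_arm"]:
        try:
            r=arm.search_frame(im,q); print(q,[(np.round(x["at"],1).tolist(),round(x["score"],2)) for x in r[:2]])
        except Exception as e: print(q,e)
print(arm.observe()["clock"])
E
```

```text
pics
{'clock': np.float64(0.0), 'joints': array([ 1.099,  0.435,  0.025,  1.574, -0.012,  1.134, -0.075]), 'dq': array([-0.   , -0.002,  0.   ,  0.001, -0.002,  0.   , -0.001]), 'joint_efforts': array([ 0.0000e+00, -6.6785e+01,  9.8500e-01, -3.1447e+01, -6.1000e-02,
        4.3000e-02,  0.0000e+00]), 'position': array([ 0.225, -0.582,  0.202]), 'ee_rot': array([ 2.02 ,  0.378, -2.021]), 'force': array([0.328, 0.019, 0.051]), 'ft_torque': array([0.03 , 0.063, 0.049]), 'width': np.float64(1.0)}
scene [-0.012  0.641  0.981] [-0.908, 2.527, -1.028] 478.619485610398
test_top []
lever_grip []
lever_hinge [([298.5, 265.9], 0.62)]
lamp_grip [([306.3, 221.1], 0.87)]
collar_mouth [([296.7, 264.8], 0.97)]
dish [([330.1, 237.7], 0.9)]
waiting_dish [([431.2, 226.5], 0.7)]
bench_timer [([394.8, 254.1], 0.98)]
marker [([246.4, 391.6], 0.65)]
uv_stand [([295.7, 268.0], 0.76)]
lamp_arm [([301.0, 219.2], 0.62), ([298.0, 268.7], 0.42)]
top [ 0.237 -0.008  1.477] [-2.112, 2.097, -0.23] 502.5547225829304
test_top [([362.5, 218.1], 0.21)]
lever_grip []
lever_hinge [([313.6, 226.9], 0.9)]
lamp_grip [([327.2, 209.7], 0.6), ([361.4, 219.3], 0.47)]
collar_mouth [([313.8, 227.8], 0.65)]
dish [([359.3, 219.2], 0.79)]
waiting_dish [([442.0, 286.1], 0.87)]
bench_timer []
marker [([204.5, 271.2], 0.7)]
uv_stand [([310.9, 229.6], 0.67)]
lamp_arm []
wrist [ 0.293 -0.558  0.384] [2.401, -1.645, -0.222] 391.1788691804
test_top []
lever_grip []
lever_hinge []
lamp_grip []
collar_mouth []
dish []
waiting_dish []
bench_timer []
marker []
uv_stand []
lamp_arm []
1.8
```

View pics/scene0.png

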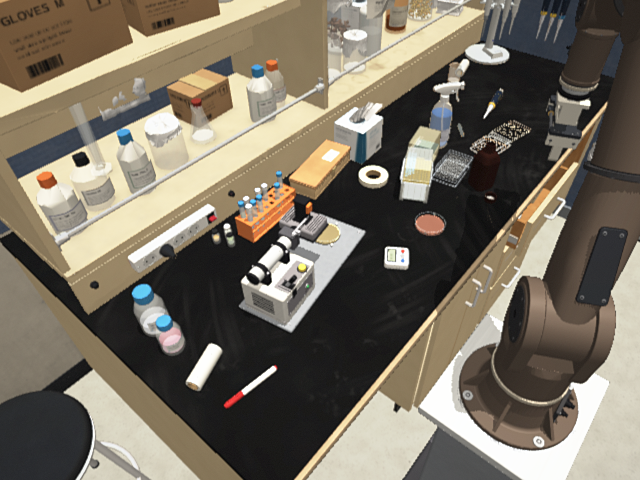

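View pics/top0.png

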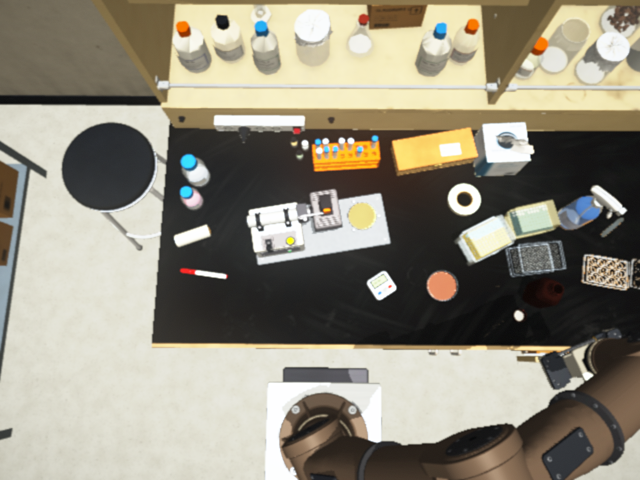

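Run:
```python
import cv2
a=cv2.imread("pics/top0.png")[170:290,250:380];cv2.imwrite("pics/top0c.png",cv2.resize(a,None,fx=5,fy=5,interpolation=cv2.INTER_CUBIC)[:600])
a=cv2.imread("pics/scene0.png")[180:320,230:390];cv2.imwrite("pics/scene0c.png",cv2.resize(a,None,fx=4,fy=4,interpolation=cv2.INTER_CUBIC))
```

```text
(no output)
```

View pics/top0c.png

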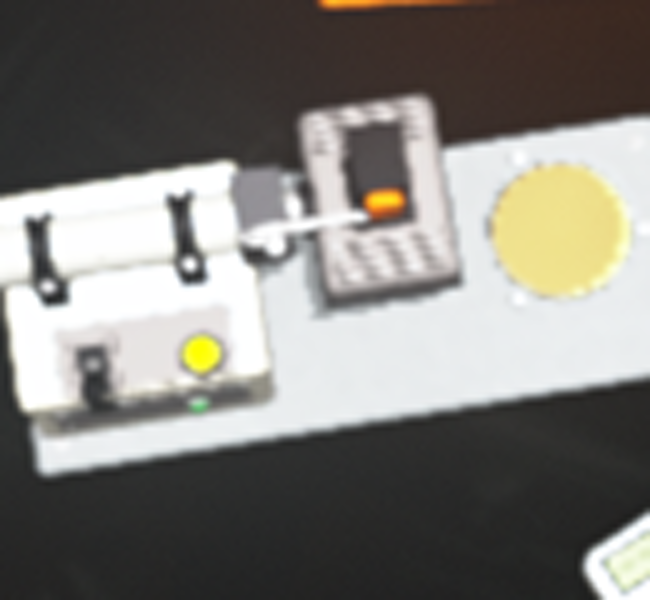

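View pics/scene0c.png

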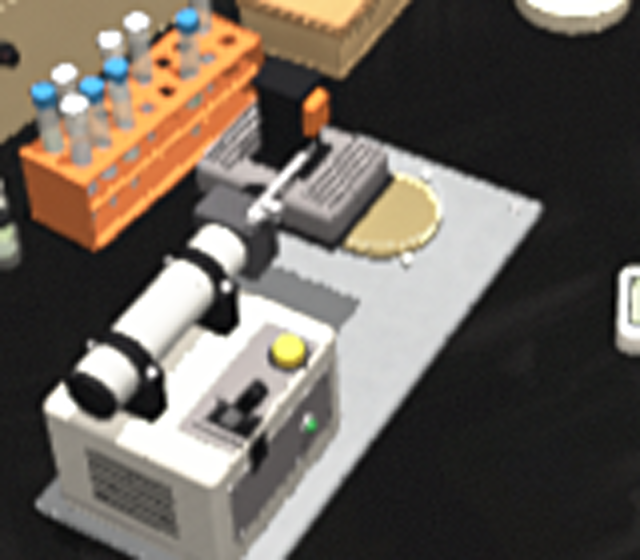

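Run:
```python
from h import *
top=arm.get_image("top");sc=arm.get_image("scene")
def yel(im,box):
    x0,y0,x1,y1=box;f=im["frame"][y0:y1,x0:x1];h=cv2.cvtColor(f,cv2.COLOR_BGR2HSV)
    m=cv2.inRange(h,(24,180,120),(34,255,255));ys,xs=np.nonzero(m);return [x0+xs.mean(),y0+ys.mean()],len(xs)
yt,n1=yel(top,(280,228,300,250));ys,n2=yel(sc,(290,255,315,280));print(yt,n1,ys,n2)
print("btn",tri([(top,yt),(sc,ys)]),atz(top,yt,.122),atz(sc,ys,.122))
# foot edges
P=lambda c:[250+c[0]/5,170+c[1]/5]
a=atz(top,P((40,475)),.014);b=atz(top,P((645,379)),.014);print("front edge",a,b,np.degrees(np.arctan2((a-b)[1],(a-b)[0]))-90)
print("dish top",atz(top,P((560,230)),.015+.014), atz(sc,[230+390/4,180+215/4],.029))
for q in ["dish"]:
    for im in(top,sc):
        r=arm.trace(im,q)[0];print(q,r["at"],atz(im,r["at"],.029))
print("orange lock",atz(top,P((385,203)),.206),"sc",atz(sc,[230+316/4,180+110/4],.206),tri([(top,P((385,203))),(sc,[230+316/4,180+110/4])]))
print("grip cap", atz(top,P((377,155)),.229))
print("lever end top",atz(top,P((95,395)),.15),P((95,395)), "slot", atz(top,P((92,360)),.13))
c=top["frame"];g=cv2.cvtColor(c,cv2.COLOR_BGR2HSV)
m=((g[...,1]<60)&(g[...,2]>120)).astype(np.uint8)
m[:185]=0;m[275:]=0;m[:,:240]=0;m[:,395:]=0
ct=max(cv2.findContours(m,cv2.RETR_EXTERNAL,cv2.CHAIN_APPROX_NONE)[0],key=cv2.contourArea)
print(cv2.minAreaRect(ct))
```

```text
[np.float64(289.82142857142856), np.float64(240.39285714285714)] 28 [np.float64(nan), np.float64(nan)] 0
btn [nan nan nan] [0.53600354 0.09642935 0.122     ] [nan nan nan]
front edge [0.48484815 0.19697498 0.014     ] [ 0.54522195 -0.16091051  0.014     ] 9.575408025373278
dish top [ 0.63257338 -0.11005248  0.029     ] [ 0.61860338 -0.10331695  0.029     ]<stdin>:5: RuntimeWarning: Mean of empty slice.
  ret = ret.dtype.type(ret / rcount)
Traceback (most recent call last):
IndexError: list index out of range
```

Run:
```python
from h import *
s=arm.observe();R=cv2.Rodrigues(np.array(s["ee_rot"],float))[0];print(np.round(R,3),s["joints"][6])
im=arm.get_image("wrist");Rc=cv2.Rodrigues(np.array(im["rotation"],float))[0]
print("cam off tool",R.T@(np.array(im["position"])-s["position"]),"cam z world",Rc[:,2],"cam x",Rc[:,0])
```

```text
[[ 0.     0.361 -0.933]
 [-0.    -0.933 -0.361]
 [-1.     0.     0.   ]] -0.07508204696443022
cam off tool [-0.18114893  0.00133811 -0.07202474] cam z world [-0.24762558 -0.09670203 -0.96401779] cam x [ 3.61242438e-01 -9.32471632e-01  7.45870031e-04]
```

View pics/wrist0.png

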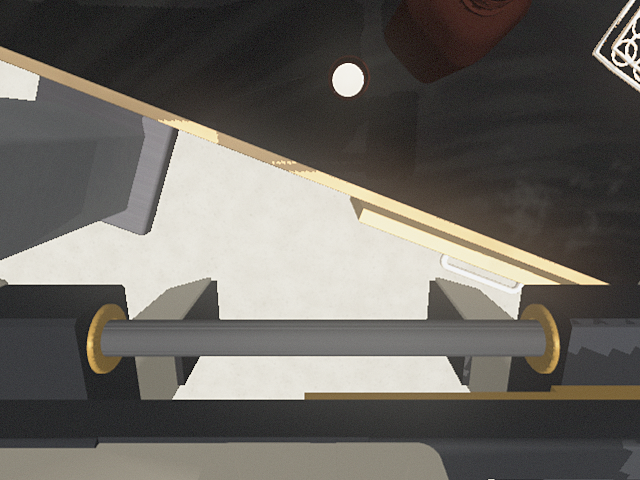

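Call:
servo_tool([
  [[1,5,6],[0,0,0]],
  [[3,10,11],[0,0,-1]],
  [[5,15,13],[0,0,-2]],
  [[7,20,14],[0,0,-3]],
  [[9,25,14],[0,0,-4]],
  [[11,30,14],[0,0,-5]],
  [[13,35,14],[0,0,-7]],
  [[15,40,14],[0,0,-8]],
  [[17,45,14],[0,0,-9]],
  [[19,50,14],[0,0,-10]],
  [[21,55,14],[0,0,-11]],
  [[22,60,14],[0,0,-11.6]],
], grip=0, squeeze=20)

```text
clock: 3.2
position: [0.4199, -0.0614, 0.3428]
ee_rot: [2.136, 0.176, -2.134]
force: [0.9, -1.0, -0.5]
width: 0.023
```

```bash
cat > look.py <<'E'
from h import *
import sys
s=arm.observe();print("t",s["clock"],np.round(s["position"],4),np.round(cv2.Rodrigues(np.array(s["ee_rot"],float))[0][:,1],3),"F",np.round(s["force"],1),"w",s["width"],"j7",np.round(s["joints"],2))
im=arm.get_image(sys.argv[1]);cv2.imwrite(sys.argv[2],im["frame"])
np.save("last_"+sys.argv[1]+".npy",im,allow_pickle=True)
E
python3 look.py wrist pics/w1.png
```

```text
t 3.2 [ 0.4199 -0.0614  0.3428] [ 0.164 -0.986  0.001] F [ 0.9 -1.  -0.5] w 0.023097171224105956 j7 [ 0.43  0.03 -0.42  1.76  0.01  1.35 -1.4 ]
```

View pics/w1.png

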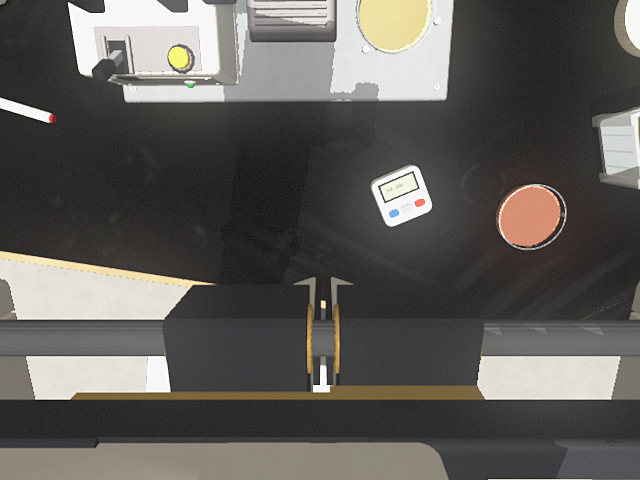

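Run:
```python
from h import *
im=np.load("last_wrist.npy",allow_pickle=True).item();top=arm.get_image("top")
f=im["frame"];a=f[0:110,60:260];cv2.imwrite("pics/w1c.png",cv2.resize(a,None,fx=4,fy=4,interpolation=cv2.INTER_CUBIC))
h=cv2.cvtColor(f,cv2.COLOR_BGR2HSV)[30:80,160:205]
m=cv2.inRange(h,(22,170,120),(36,255,255));ys,xs=np.nonzero(m);c=[160+(xs.min()+xs.max())/2,30+(ys.min()+ys.max())/2];c2=[160+xs.mean(),30+ys.mean()];print(c,c2,len(xs))
print("btn wrist",atz(im,c2,.122),"top",atz(top,[289.8,240.4],.122),"tri",tri([(im,c2),(top,[289.8,240.4])]))
A=atz(im,[445,100],.014);B=atz(im,[125,101],.014);print(A,B,np.degrees(np.arctan2((B-A)[1],(B-A)[0]))-90,np.linalg.norm(A-B))
```

```text
Traceback (most recent call last):
ValueError: zero-size array to reduction operation minimum which has no identity
```

View pics/w1c.png

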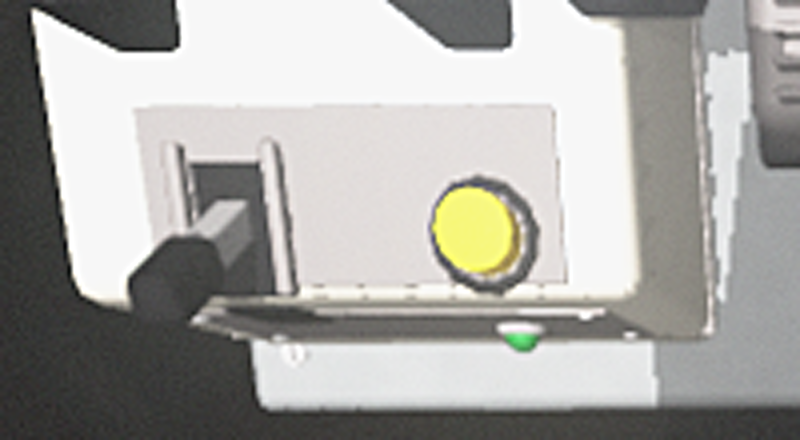

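Run:
```python
from h import *
im=np.load("last_wrist.npy",allow_pickle=True).item()
print("btn wrist",atz(im,[178.3,57.5],.124),"rim",atz(im,[181.3,58.75],.1155))
A=atz(im,[446,101],.014);B=atz(im,[124.5,102],.014);th=np.arctan2((B-A)[1],(B-A)[0])-np.pi/2;print(A,B,np.degrees(th),np.linalg.norm(A-B))
ex=np.array([np.cos(th),np.sin(th),0]);ey=np.array([-np.sin(th),np.cos(th),0])
O=(A+B)/2+.08*ex;O[2]=0;print("O",O)
own=lambda p:np.array([(p-O)@ex,(p-O)@ey,p[2]]).round(4)
print("btn own",own(atz(im,[178.3,57.5],.124)),"lever end own",own(atz(im,[103,70],.1577)),"(expect x -.065)")
print("dish own",own(atz(im,[394,14],.029)))
print("housing front top edge own",own(atz(im,[60+450/4,300/4],.114)))
```

```text
btn wrist [0.53510322 0.09403286 0.124     ] rim [0.53540383 0.09418814 0.1155    ]
[ 0.55231292 -0.19501567  0.014     ] [0.48559598 0.19570866 0.014     ] 9.689913145201844 0.3963794289831109
O [0.5978131  0.01381176 0.        ]
btn own [-0.0483  0.0896  0.124 ] lever end own [-0.0638  0.1445  0.1577] (expect x -.065)
dish own [ 0.0124 -0.1272  0.029 ]
housing front top edge own [-0.0623  0.1002  0.114 ]
```

Call:
servo_tool([
  [[2,4,-1],[0,0,0]],
  [[4,8,-2],[0,0,0]],
  [[7,11.5,-4],[0,0,0]],
  [[10,14,-7],[0,0,0]],
  [[11.5,15.6,-11],[0,0,0]],
  [[11.5,15.6,-15],[0,0,0]],
  [[11.5,15.6,-18.5],[0,0,0]],
  [[11.5,15.6,-20],[0,0,0]],
  [[11.5,15.6,-20],[0,0,0]],
])

```text
clock: 4.2
position: [0.5342, 0.0988, 0.1405]
ee_rot: [2.127, 0.189, -2.133]
force: [-0.4, 0.3, 0.5]
width: 0.007
```

```bash
python3 look.py wrist pics/w2.png
```

```text
t 4.2 [0.5342 0.0988 0.1405] [ 0.175 -0.985 -0.001] F [-0.4  0.3  0.5] w 0.006852096141186402 j7 [ 0.11  0.42 -0.52  1.82  0.25  0.97 -1.91]
```

View pics/w2.png

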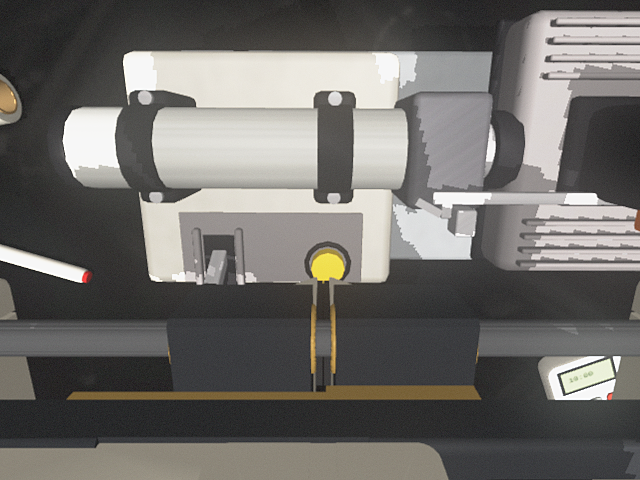

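Call:
servo_tool([
  [[0.1,-0.4,0],[0,0,0]],
  [[0.1,-0.4,-1.2],[0,0,0]],
  [[0.1,-0.4,-1.7],[0,0,0]],
  [[0.1,-0.4,-2.2],[0,0,0]],
  [[0.1,-0.4,-2.2],[0,0,0]],
])

```text
clock: 4.75
position: [0.5359, 0.0952, 0.1196]
ee_rot: [2.129, 0.189, -2.131]
force: [-0.4, -0.2, 0.5]
width: 0.006
```

```bash
python3 look.py scene pics/s3.png; python3 look.py wrist pics/w3.png
python3 - <<'E'
import cv2
a=cv2.imread("pics/s3.png")[220:340,220:380];cv2.imwrite("pics/s3c.png",cv2.resize(a,None,fx=4,fy=4))
E
```

```text
t 4.75 [0.5359 0.0952 0.1196] [ 0.175 -0.985 -0.002] F [-0.4 -0.2  0.5] w 0.006155202688030388 j7 [ 0.11  0.45 -0.52  1.84  0.27  0.93 -1.92]
t 4.8 [0.5361 0.0953 0.1201] [ 0.175 -0.985 -0.002] F [-0.3  0.2 -0.1] w 0.007547094269669125 j7 [ 0.11  0.45 -0.52  1.84  0.27  0.93 -1.92]
```

View pics/s3c.png

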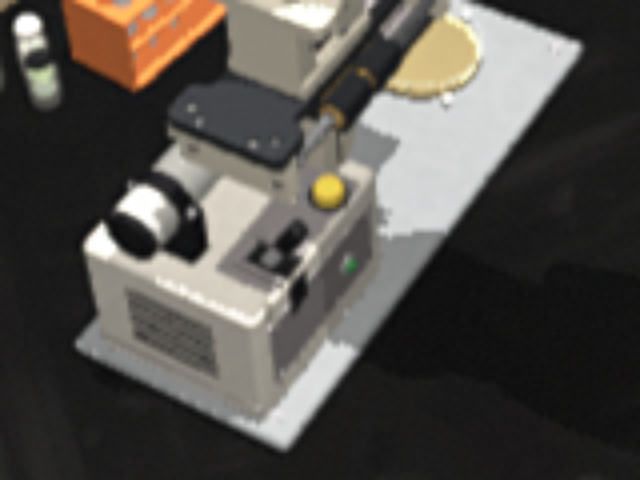

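View pics/w3.png

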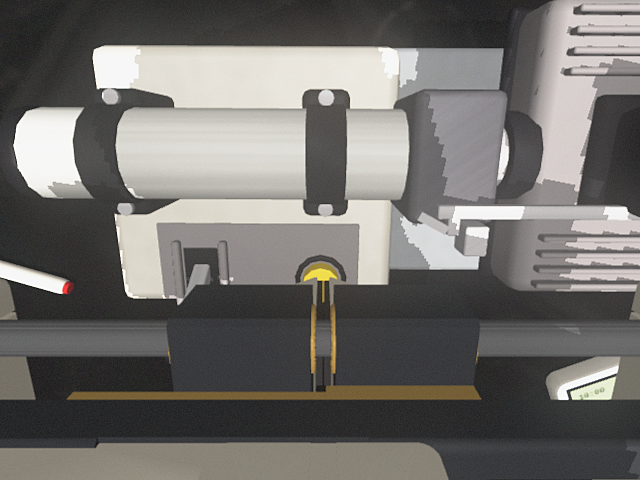

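Run:
```python
from h import *
w=np.load("last_wrist.npy",allow_pickle=True).item();s=np.load("last_scene.npy",allow_pickle=True).item()
p=arm.observe()["position"]
for n,im in(("w",w),("s",s)):
    print(n,"tcp",np.round(proj(im,p),1),"btn",np.round(proj(im,[.535,.094,.124]),1))
print("clicked", "scene btn",[220+328/4,220+190/4],"rimw",[320,264])
print(atz(s,[220+328/4,220+190/4],.122),atz(w,[320,273],.116))
w2=cv2.resize(w["frame"][200:330,240:400],None,fx=4,fy=4,interpolation=cv2.INTER_CUBIC);cv2.imwrite("pics/w3c.png",w2)
```

```text
w tcp [319.8 282.3] btn [322.2 288.1]
s tcp [300.7 266.3] btn [301.4 265.2]
clicked scene btn [302.0, 267.5] rimw [320, 264]
[0.53028731 0.09735093 0.122     ] [0.53954268 0.09595376 0.116     ]
```

View pics/w3c.png

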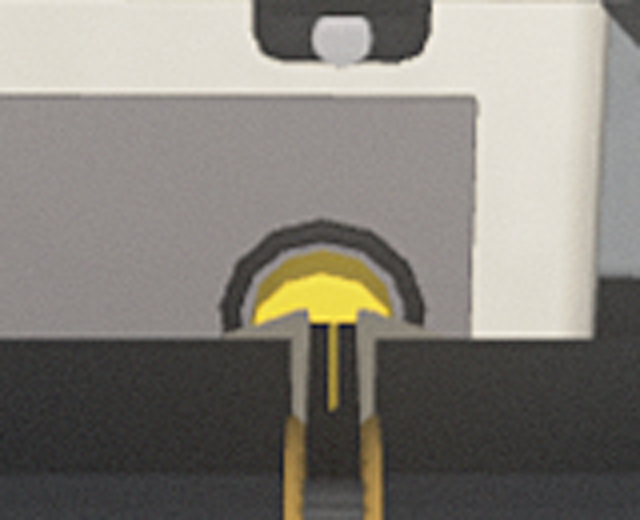

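Run:
```python
import cv2
a=cv2.imread("pics/s3.png")[220:290,265:345];cv2.imwrite("pics/s3d.png",cv2.resize(a,None,fx=8,fy=8,interpolation=cv2.INTER_CUBIC))
```

```text
(no output)
```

View pics/s3d.png

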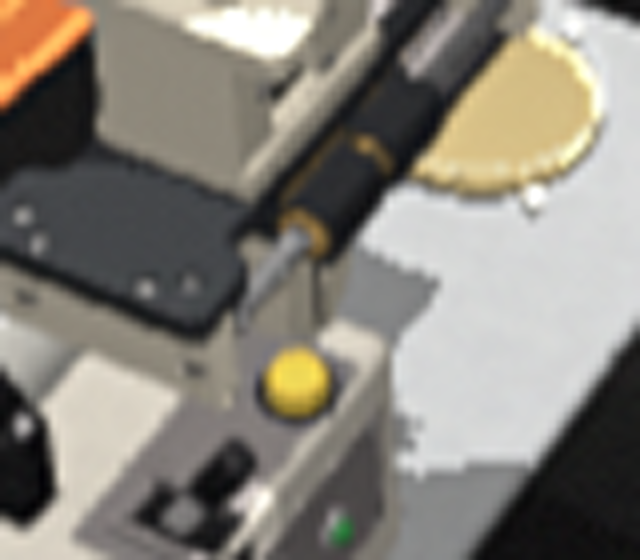

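Run:
```python
from h import *
s=np.load("last_scene.npy",allow_pickle=True).item()
for c in [(230,400),(205,390),(320,325),(297,383),(240,300)]:
    px=[265+c[0]/8,220+c[1]/8];print(c,atz(s,px,.12).round(3),atz(s,px,.16).round(3))
for P in [[.535,.095,.12],[.535,.095,.18],[.535,.115,.14],[.535,.075,.14]]:
    q=proj(s,P);print(P,(q[0]-265)*8,(q[1]-220)*8)
```

```text
(230, 400) [0.542 0.115 0.12 ] [0.516 0.139 0.16 ]
(205, 390) [0.55  0.116 0.12 ] [0.524 0.141 0.16 ]
(320, 325) [0.541 0.075 0.12 ] [0.515 0.101 0.16 ]
(297, 383) [0.531 0.097 0.12 ] [0.505 0.122 0.16 ]
(240, 300) [0.567 0.082 0.12 ] [0.54  0.108 0.16 ]
[0.535, 0.095, 0.12] 289.87627924040726 372.49945922679217
[0.535, 0.095, 0.18] 279.8499979593753 234.60398994057027
[0.535, 0.115, 0.14] 241.24267600957364 366.46594608908754
[0.535, 0.075, 0.14] 331.1496259176074 289.6255059367245
```

Call:
servo_tool([
  [[0,0,-0.2],[0,0,0]],
  [[0,0,-0.3],[0,0,0]],
  [[0,0,-0.3],[0,0,0]],
])

```text
clock: 5.15
position: [0.5363, 0.0954, 0.1172]
ee_rot: [2.13, 0.19, -2.13]
force: [-0.4, 0.5, -0.4]
width: 0.006
```

```bash
python3 look.py scene pics/s4.png; python3 look.py wrist pics/w4.png
python3 - <<'E'
import cv2,numpy as np
a=cv2.imread("pics/s4.png")[220:290,265:345];b=cv2.imread("pics/w4.png")[190:330,160:400]
cv2.imwrite("pics/s4d.png",cv2.resize(a,None,fx=8,fy=8,interpolation=cv2.INTER_CUBIC))
cv2.imwrite("pics/w4d.png",cv2.resize(b,None,fx=3,fy=3,interpolation=cv2.INTER_CUBIC))
E
```

```text
t 5.15 [0.5363 0.0954 0.1172] [ 0.175 -0.985 -0.002] F [-0.4  0.5 -0.4] w 0.0061814430574564936 j7 [ 0.11  0.45 -0.51  1.84  0.27  0.92 -1.92]
t 5.2 [0.5363 0.0954 0.1173] [ 0.175 -0.985 -0.002] F [ 0.8  0.  -0.6] w 0.005817394868519088 j7 [ 0.11  0.45 -0.51  1.84  0.27  0.92 -1.92]
```

View pics/s4d.png

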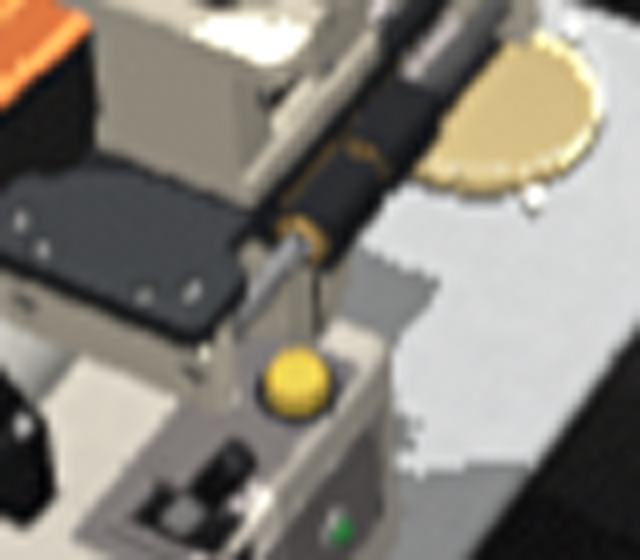

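View pics/w4d.png

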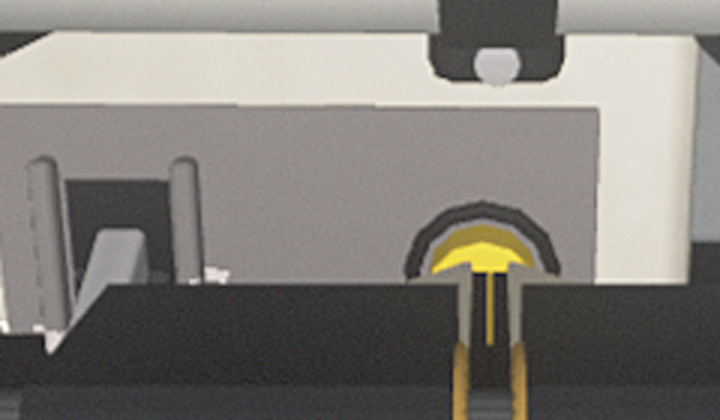

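Run:
```python
from h import *
s=np.load("last_scene.npy",allow_pickle=True).item();w=np.load("last_wrist.npy",allow_pickle=True).item();t=arm.get_image("top")
cv2.imwrite("pics/t4.png",cv2.resize(t["frame"][190:280,230:350],None,fx=6,fy=6,interpolation=cv2.INTER_CUBIC))
f=s["frame"][235:280,275:320];f=cv2.resize(f,None,fx=13,fy=13,interpolation=cv2.INTER_NEAREST);f=np.clip(f.astype(float)*1.6,0,255).astype(np.uint8)
cv2.imwrite("pics/s4e.png",f)
g=cv2.resize(w["frame"][240:320,260:380],None,fx=6,fy=6,interpolation=cv2.INTER_NEAREST);cv2.imwrite("pics/w4e.png",np.clip(g.astype(float)*2,0,255).astype(np.uint8))
p=np.array(arm.observe()["position"])
for dz in (0,.02,.04,.06):print(dz,[np.round(proj(w,p+[dx,0,dz]),1).tolist() for dx in(-.0095,.0095)])
```

```text
0 [[316.7, 299.9], [323.4, 264.6]]
0.02 [[316.0, 318.2], [323.4, 279.5]]
0.04 [[315.1, 341.1], [323.5, 298.3]]
0.06 [[314.0, 370.4], [323.5, 322.4]]
```

View pics/s4e.png

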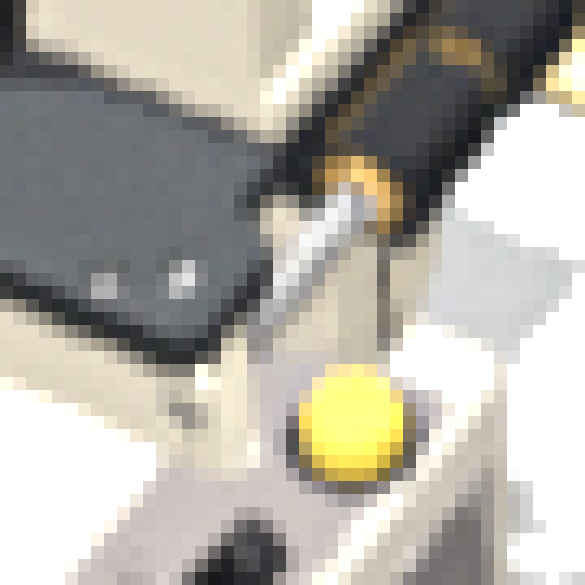

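View pics/w4e.png

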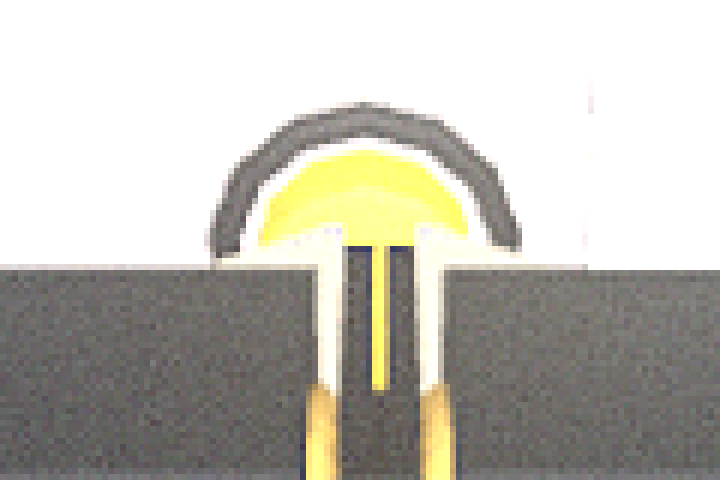

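View pics/t4.png

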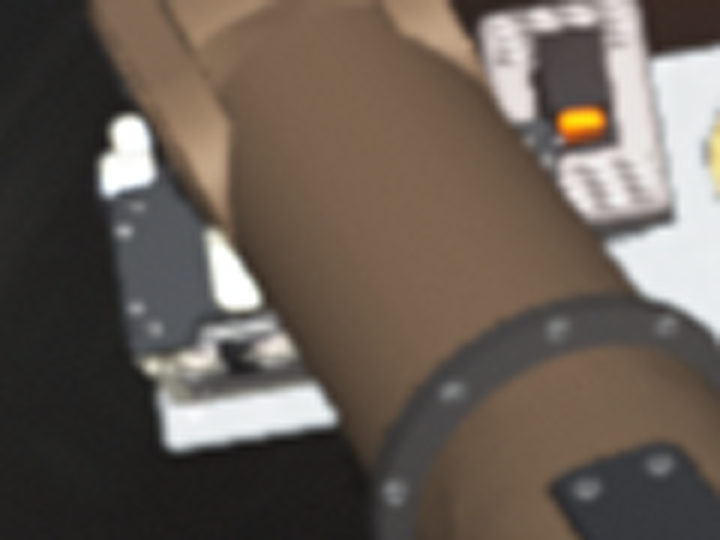

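Call:
servo_tool([
  [[-0.1,0,-0.2],[0,0,0]],
  [[-0.1,0,-0.4],[0,0,0]],
  [[-0.1,0,-0.4],[0,0,0]],
])

```text
clock: 5.6
position: [0.5351, 0.0953, 0.113]
ee_rot: [2.13, 0.19, -2.131]
force: [0.2, -0.3, 0.2]
width: 0.006
```

Call:
servo_tool([
  [[0,0,-0.2],[0,0,0]],
  [[0,0,-0.4],[0,0,0]],
  [[0,0,-0.4],[0,0,0]],
])

```text
clock: 5.9
position: [0.5349, 0.0952, 0.1087]
ee_rot: [2.129, 0.19, -2.131]
force: [-0.3, -0.5, 0.6]
width: 0.003
```

```bash
python3 look.py scene pics/s5.png; python3 look.py wrist pics/w5.png
python3 - <<'E'
import cv2,numpy as np
a=cv2.imread("pics/s5.png")[235:280,275:320];b=cv2.imread("pics/w5.png")[200:320,260:380]
a=cv2.resize(a,(520,520),interpolation=cv2.INTER_NEAREST);b=cv2.resize(b,(520,520)) 
cv2.imwrite("pics/c5.png",cv2.resize(np.hstack([np.clip(a*1.5,0,255).astype(np.uint8),b]),(800,400)))
E
```

```text
t 5.9 [0.5349 0.0952 0.1087] [ 0.175 -0.985 -0.002] F [-0.3 -0.5  0.6] w 0.0027518531722457045 j7 [ 0.1   0.46 -0.51  1.85  0.28  0.9  -1.93]
t 5.95 [0.535  0.0953 0.1088] [ 0.175 -0.985 -0.002] F [ 0.7 -0.3  0.2] w 0.007290752900458498 j7 [ 0.1   0.46 -0.51  1.85  0.28  0.9  -1.93]
```

View pics/c5.png

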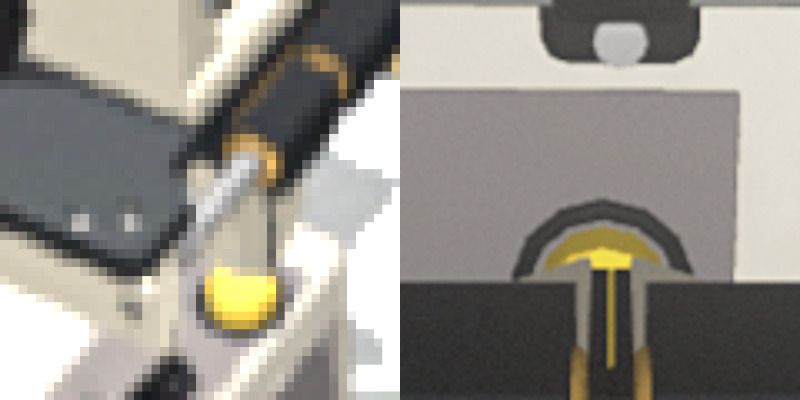

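Call:
servo_tool([
  [[0,0,-0.2],[0,0,0]],
  [[0,0,-0.4],[0,0,0]],
  [[0,0,-0.4],[0,0,0]],
])

```text
clock: 6.3
position: [0.5349, 0.0953, 0.1046]
ee_rot: [2.129, 0.19, -2.131]
force: [-0.4, -0.0, 1.1]
width: 0.007
```

Call:
servo_tool([
  [[0,0,-0.1],[0,0,0]],
  [[0,0,-0.2],[0,0,0]],
  [[0,0,-0.2],[0,0,0]],
])

```text
clock: 6.6
position: [0.5348, 0.0952, 0.1025]
ee_rot: [2.129, 0.19, -2.132]
force: [0.5, -0.5, -0.2]
width: 0.006
```

Call:
servo_tool([
  [[0,0,-0.1],[0,0,0]],
  [[0,0,-0.2],[0,0,0]],
  [[0,0,-0.2],[0,0,0]],
])

```text
clock: 6.9
position: [0.5348, 0.0952, 0.1004]
ee_rot: [2.129, 0.19, -2.132]
force: [-1.7, 0.1, 1.1]
width: 0.003
```

```bash
python3 look.py scene pics/s6.png; python3 look.py wrist pics/w6.png
python3 - <<'E'
import cv2,numpy as np
a=cv2.imread("pics/s6.png")[235:280,275:320];b=cv2.imread("pics/w6.png")[200:320,260:380]
a=cv2.resize(a,(520,520),interpolation=cv2.INTER_NEAREST);b=cv2.resize(b,(520,520)) 
cv2.imwrite("pics/c6.png",cv2.resize(np.hstack([np.clip(a*1.5,0,255).astype(np.uint8),b]),(800,400)))
E
```

```text
t 6.9 [0.5348 0.0952 0.1004] [ 0.175 -0.985 -0.002] F [-1.7  0.1  1.1] w 0.0027628969917167434 j7 [ 0.1   0.47 -0.51  1.86  0.28  0.88 -1.94]
t 6.95 [0.5348 0.0952 0.1005] [ 0.175 -0.985 -0.002] F [0.1 0.1 0.1] w 0.0042355477135035445 j7 [ 0.1   0.47 -0.51  1.86  0.28  0.88 -1.94]
```

View pics/c6.png

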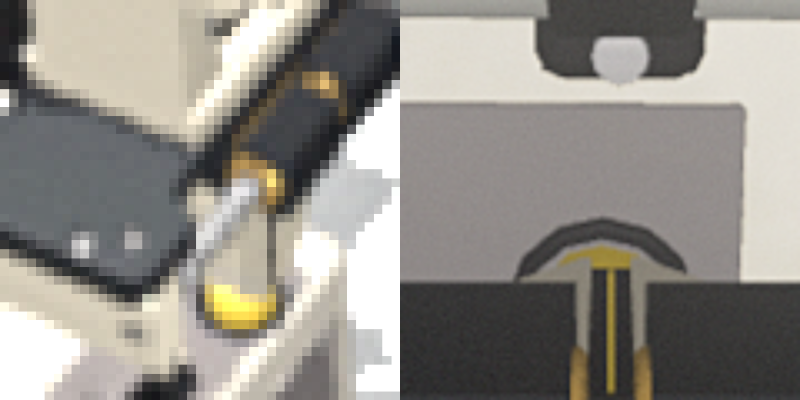

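Call:
servo_tool([
  [[0,0,-0.1],[0,0,0]],
  [[0,0,-0.3],[0,0,0]],
  [[0,0,-0.3],[0,0,0]],
])

```text
clock: 7.3
position: [0.5348, 0.0952, 0.0974]
ee_rot: [2.129, 0.19, -2.132]
force: [-0.4, -0.8, 1.3]
width: 0.002
```

Call:
servo_tool([
  [[0,0,-0.1],[0,0,0]],
  [[0,0,-0.2],[0,0,0]],
  [[0,0,-0.2],[0,0,0]],
])

```text
clock: 7.6
position: [0.5348, 0.0952, 0.0953]
ee_rot: [2.129, 0.19, -2.132]
force: [-0.1, -0.5, 2.5]
width: 0.005
```

```bash
python3 look.py scene pics/s7.png; python3 look.py wrist pics/w7.png
python3 - <<'E'
import cv2,numpy as np
a=cv2.imread("pics/s7.png")[235:280,275:320];b=cv2.imread("pics/w7.png")[200:320,260:380]
a=cv2.resize(a,(520,520),interpolation=cv2.INTER_NEAREST);b=cv2.resize(b,(520,520)) 
cv2.imwrite("pics/c7.png",cv2.resize(np.hstack([np.clip(a*1.5,0,255).astype(np.uint8),b]),(800,400)))
E
```

```text
t 7.6 [0.5348 0.0952 0.0953] [ 0.175 -0.985 -0.002] F [-0.1 -0.5  2.5] w 0.004981181830910722 j7 [ 0.1   0.47 -0.5   1.87  0.29  0.87 -1.94]
t 7.65 [0.5348 0.0952 0.0953] [ 0.175 -0.985 -0.002] F [-0.6 -0.8  2.6] w 0.0034306740971788915 j7 [ 0.1   0.47 -0.5   1.87  0.29  0.87 -1.94]
```

View pics/c7.png

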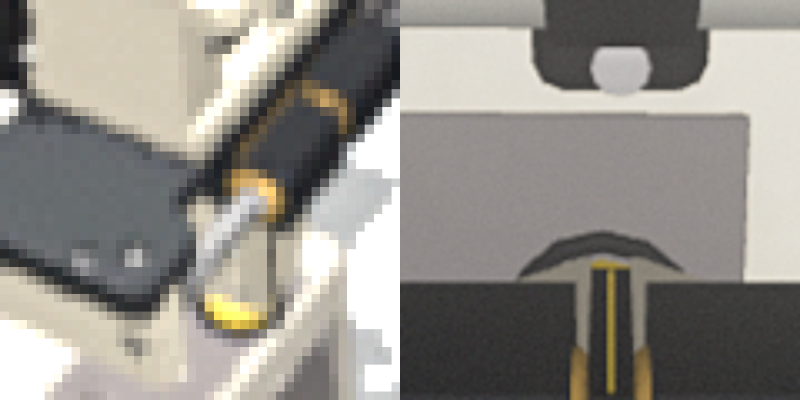

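View pics/w7.png

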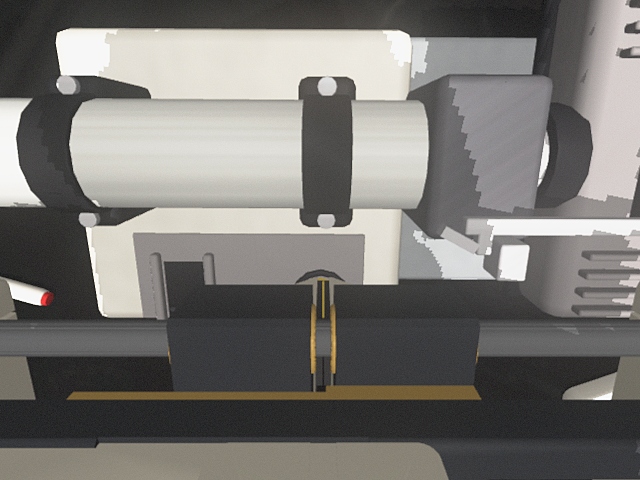

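Call:
servo_tool([
  [[0,0,-0.1],[0,0,0]],
  [[0,0,-0.3],[0,0,0]],
  [[0,0,-0.3],[0,0,0]],
])

```text
clock: 8.0
position: [0.5349, 0.0953, 0.0939]
ee_rot: [2.129, 0.189, -2.13]
force: [-6.9, -3.9, 20.6]
width: 0.004
```

```bash
python3 look.py scene pics/s8.png
python3 - <<'E'
import cv2,numpy as np
a=cv2.imread("pics/s8.png")[225:305,255:335]
cv2.imwrite("pics/c8.png",cv2.resize(a,(560,560),interpolation=cv2.INTER_CUBIC))
E
```

```text
t 8.0 [0.5349 0.0953 0.0939] [ 0.175 -0.985 -0.001] F [-6.9 -3.9 20.6] w 0.0036767028082979303 j7 [ 0.1   0.48 -0.5   1.87  0.29  0.87 -1.95]
```

View pics/c8.png

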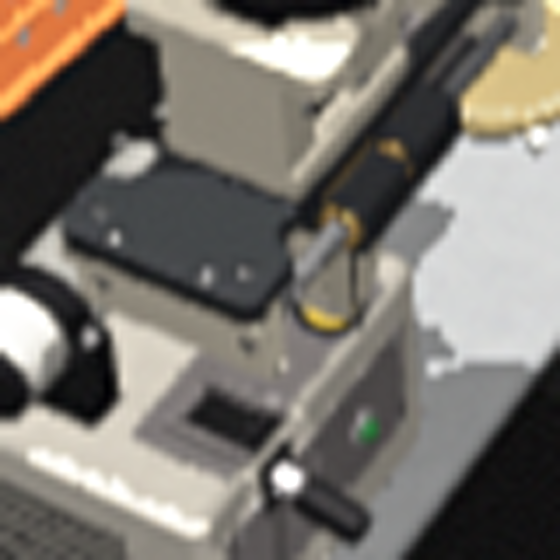

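Call:
servo_tool([
  [[0,0,1],[0,0,0]],
  [[-1,0,4],[0,0,0]],
  [[-4,0,9],[0,0,0]],
  [[-6,2,13],[0,0,0]],
  [[-7,3,15],[0,0,0]],
  [[-7,3,15],[0,0,0]],
], grip=0.5)

```text
clock: 8.65
position: [0.4652, 0.1283, 0.2478]
ee_rot: [2.135, 0.194, -2.122]
force: [-0.3, 1.1, -0.6]
width: 0.467
```

```bash
python3 look.py wrist pics/w9.png
```

```text
t 8.65 [0.4652 0.1283 0.2478] [ 0.178 -0.984 -0.002] F [-0.3  1.1 -0.6] w 0.4674481256050084 j7 [ 0.12  0.22 -0.6   1.81  0.13  1.15 -1.91]
```

View pics/w9.png

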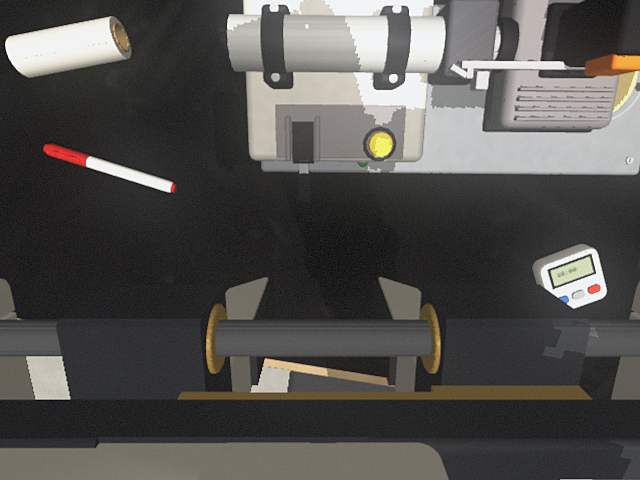

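Run:
```python
from h import *
w=np.load("last_wrist.npy",allow_pickle=True).item()
c=w["frame"][90:240,220:440].astype(float)*2.0;cv2.imwrite("pics/w9c.png",cv2.resize(np.clip(c,0,255).astype(np.uint8),None,fx=3.6,fy=3.6,interpolation=cv2.INTER_CUBIC))
O=np.array([.5978,.0138,0]);th=np.radians(9.69);ex=np.array([np.cos(th),np.sin(th),0]);ey=np.array([-np.sin(th),np.cos(th),0])
own=lambda p:np.array([(p-O)@ex,(p-O)@ey,p[2]]).round(4)
print("btn",atz(w,[381,143],.124),own(atz(w,[381,143],.124)))
print("stem",own(atz(w,[304,167],.10)))
print("ribs",own(atz(w,[290,140],.119)),own(atz(w,[316,140],.119)))
for y in(.1445,.142,.146): 
  for r in (.062,.05,.034):
    a=np.radians(-14.5);P=O+ex*(-.034-r*np.cos(a))+ey*y+[0,0,.104+r*np.sin(a)];print(y,r,P.round(4),np.round(proj(w,P),1))
```

```text
btn [0.53664762 0.0952447  0.124     ] [-0.0466  0.0906  0.124 ]
stem [-0.0672  0.1501  0.1   ]
ribs [-0.0452  0.16    0.119 ] [-0.045  0.14   0.119]
0.1445 0.062 [0.4808 0.1404 0.0885] [311.1 197. ]
0.1445 0.05 [0.4922 0.1424 0.0915] [311.  184.2]
0.1445 0.034 [0.5075 0.145  0.0955] [311.  166.4]
0.142 0.062 [0.4812 0.1379 0.0885] [313.9 197.1]
0.142 0.05 [0.4927 0.1399 0.0915] [313.9 184.2]
0.142 0.034 [0.5079 0.1425 0.0955] [313.9 166.4]
0.146 0.062 [0.4805 0.1419 0.0885] [309.4 197. ]
0.146 0.05 [0.492  0.1438 0.0915] [309.3 184.2]
0.146 0.034 [0.5073 0.1465 0.0955] [309.2 166.3]
```

View pics/w9c.png

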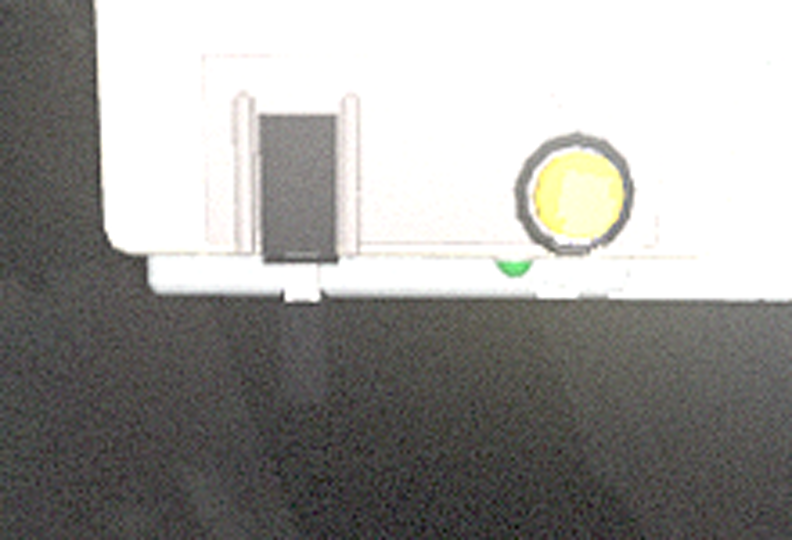

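Call:
servo_tool([
  [[1.5,1.2,-3],[0,0,0]],
  [[2.4,1.9,-7],[0,0,0]],
  [[2.4,1.9,-11],[0,0,0]],
  [[2.4,1.9,-13.5],[0,0,0]],
  [[2.4,1.9,-14],[0,0,0]],
  [[2.4,1.9,-14],[0,0,0]],
], grip=0.35, squeeze=8)

```text
clock: 9.3
position: [0.4887, 0.1448, 0.1045]
ee_rot: [2.129, 0.19, -2.128]
force: [0.4, 0.4, 0.2]
width: 0.35
```

```bash
python3 look.py scene pics/s10.png;python3 look.py wrist pics/w10.png
python3 - <<'E'
import cv2,numpy as np
a=cv2.imread("pics/s10.png")[225:345,235:355];b=cv2.imread("pics/w10.png")[160:320,200:440]
a=cv2.resize(a,(400,400),interpolation=cv2.INTER_CUBIC);b=cv2.resize(b,(400,400))*1
cv2.imwrite("pics/c10.png",np.clip(np.hstack([a,b])*1.8,0,255).astype(np.uint8))
E
```

```text
t 9.3 [0.4887 0.1448 0.1045] [ 0.177 -0.984 -0.001] F [0.4 0.4 0.2] w 0.3500429263513266 j7 [ 0.03  0.42 -0.55  1.94  0.28  0.86 -2.06]
t 9.35 [0.4896 0.1453 0.1057] [ 0.177 -0.984 -0.001] F [0.3 0.3 0.7] w 0.34896604643236556 j7 [ 0.03  0.42 -0.55  1.93  0.28  0.86 -2.06]
```

View pics/c10.png

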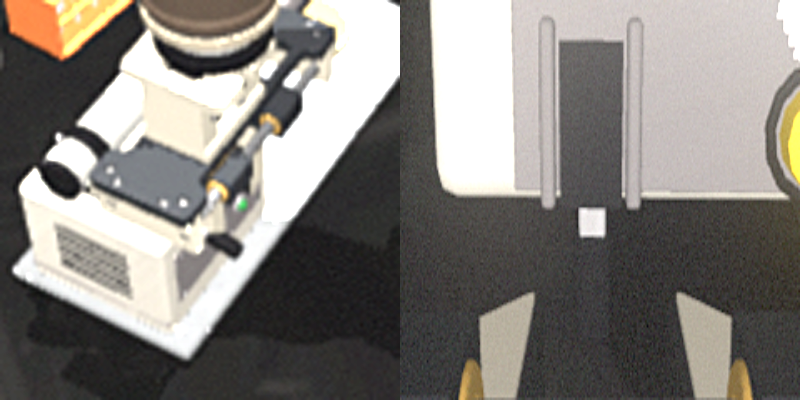

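Call:
servo_tool([
  [[0,0.4,-1.2],[0,0,0]],
  [[0,0.4,-2.6],[0,0,0]],
  [[0,0.4,-3.6],[0,0,0]],
  [[0,0.4,-4.4],[0,0,0]],
  [[0,0.4,-4.4],[0,0,0]],
])

```text
clock: 9.9
position: [0.4896, 0.1494, 0.0616]
ee_rot: [2.133, 0.191, -2.125]
force: [0.0, -0.4, 0.3]
width: 0.348
```

```bash
python3 look.py scene pics/s11.png;python3 look.py wrist pics/w11.png
python3 - <<'E'
import cv2,numpy as np
a=cv2.imread("pics/s11.png")[245:325,255:335];b=cv2.imread("pics/w11.png")[160:320,200:440]
a=cv2.resize(a,(400,400),interpolation=cv2.INTER_CUBIC);b=cv2.resize(b,(400,400))*1
cv2.imwrite("pics/c11.png",np.clip(np.hstack([a,b])*1.8,0,255).astype(np.uint8))
E
```

```text
t 9.9 [0.4896 0.1494 0.0616] [ 0.177 -0.984 -0.001] F [ 0.  -0.4  0.3] w 0.34840616325258184 j7 [-0.01  0.48 -0.52  1.98  0.34  0.77 -2.12]
t 9.95 [0.4899 0.1496 0.0622] [ 0.177 -0.984 -0.001] F [-0.1 -0.5  0.1] w 0.349523531847663 j7 [-0.01  0.48 -0.52  1.98  0.34  0.77 -2.12]
```

View pics/c11.png

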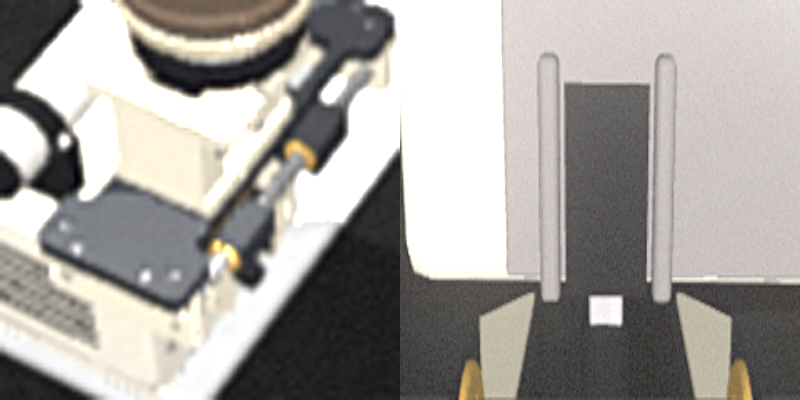

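Call:
servo_tool([
  [[0,0,0],[0,0,0]],
  [[0,0,0],[0,0,0]],
  [[0,0,0],[0,0,0]],
  [[0,0,0],[0,0,0]],
], grip=0, squeeze=8)

```text
clock: 10.4
position: [0.4905, 0.1497, 0.0629]
ee_rot: [2.135, 0.191, -2.124]
force: [-0.1, 0.1, 1.1]
width: 0.131
```

Call:
servo_tool([
  [[-0.1,0,0.65],[0,0,0]],
  [[-0.15,0,1.3],[0,0,0]],
  [[0,0,2.0],[0,0,0]],
  [[0.05,0,2.6],[0,0,0]],
  [[0.25,0.05,3.2],[0,0,0]],
  [[0.5,0.1,3.8],[0,0,0]],
  [[0.9,0.15,4.4],[0,0,0]],
  [[1.3,0.2,4.9],[0,0,0]],
  [[1.8,0.3,5.3],[0,0,0]],
  [[2.35,0.4,5.7],[0,0,0]],
  [[2.4,0.4,5.75],[0,0,0]],
  [[2.4,0.4,5.75],[0,0,0]],
])

```text
clock: 11.6
position: [0.514, 0.1537, 0.1201]
ee_rot: [2.134, 0.191, -2.125]
force: [-2.0, 1.0, -2.5]
width: 0.128
```

```bash
python3 look.py scene pics/s12.png;python3 look.py wrist pics/w12.png
python3 - <<'E'
import cv2,numpy as np
a=cv2.imread("pics/s12.png")[235:315,255:335];b=cv2.imread("pics/w12.png")[160:320,200:440]
a=cv2.resize(a,(400,400),interpolation=cv2.INTER_CUBIC);b=cv2.resize(b,(400,400))*1
cv2.imwrite("pics/c12.png",np.clip(np.hstack([a,b])*1.5,0,255).astype(np.uint8))
E
```

```text
t 11.6 [0.514  0.1537 0.1201] [ 0.177 -0.984 -0.001] F [-2.   1.  -2.5] w 0.1281329805164272 j7 [ 0.02  0.44 -0.55  1.86  0.28  0.92 -2.05]
t 11.65 [0.514  0.1537 0.1201] [ 0.177 -0.984 -0.001] F [-2.5  0.5 -2.7] w 0.1278537159758878 j7 [ 0.02  0.44 -0.55  1.86  0.28  0.92 -2.05]
```

View pics/c12.png

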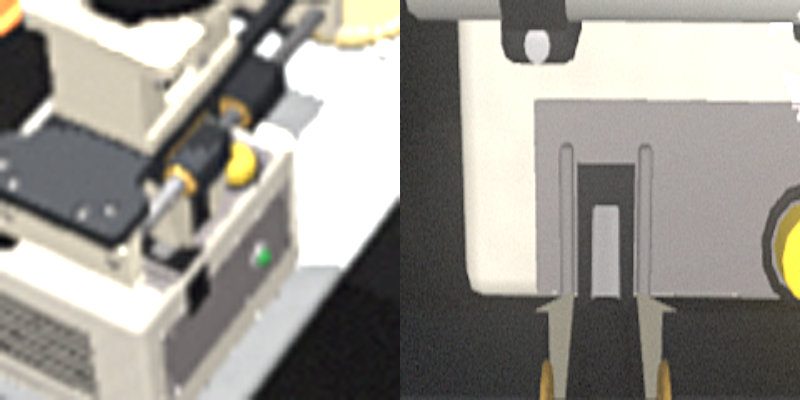

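Call:
servo_tool([
  [[0.2,0.05,0.1],[0,0,0]],
  [[0.2,0.05,0.1],[0,0,0]],
  [[0.2,0.05,0.1],[0,0,0]],
  [[0.2,0.05,0.1],[0,0,0]],
])

```text
clock: 12.1
position: [0.5142, 0.1537, 0.1202]
ee_rot: [2.129, 0.191, -2.127]
force: [-5.2, -0.3, -6.0]
width: 0.129
```

Call:
servo_tool([
  [[0,0,0],[0,0,0]],
  [[0,0,0],[0,0,0]],
  [[0,0,0],[0,0,0]],
], grip=0.35)

```text
clock: 12.4
position: [0.5151, 0.1539, 0.1208]
ee_rot: [2.132, 0.191, -2.126]
force: [0.4, 0.4, 0.5]
width: 0.324
```

```bash
python3 look.py scene pics/s13.png;python3 look.py wrist pics/w13.png
python3 - <<'E'
import cv2,numpy as np
a=cv2.imread("pics/s13.png")[235:315,255:335];b=cv2.imread("pics/w13.png")[160:320,200:440]
a=cv2.resize(a,(400,400),interpolation=cv2.INTER_CUBIC);b=cv2.resize(b,(400,400))*1
cv2.imwrite("pics/c13.png",np.clip(np.hstack([a,b])*1.5,0,255).astype(np.uint8))
E
```

```text
t 12.4 [0.5151 0.1539 0.1208] [ 0.177 -0.984 -0.001] F [0.4 0.4 0.5] w 0.32359892662600626 j7 [ 0.02  0.44 -0.55  1.86  0.28  0.92 -2.05]
t 12.45 [0.515  0.1539 0.1207] [ 0.177 -0.984 -0.001] F [0.  0.8 0.4] w 0.33761199880947423 j7 [ 0.02  0.44 -0.55  1.86  0.28  0.92 -2.05]
```

View pics/c13.png

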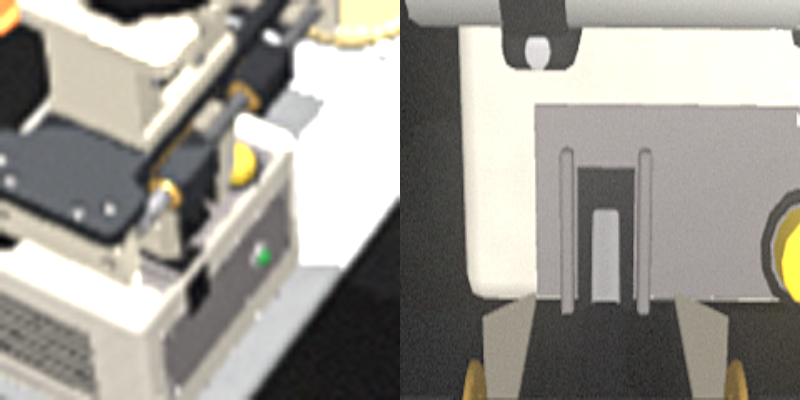

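Call:
servo_tool([
  [[0,0,4],[0,0,0]],
  [[0,0,9],[0,0,0]],
  [[0,-1,14],[0,0,8]],
  [[1,-3,18],[0,0,16]],
  [[3,-6,21],[0,0,24]],
  [[5,-9,23],[0,0,32]],
  [[7,-12,24],[0,0,40]],
  [[9,-15,24],[0,0,48]],
  [[10.3,-17,24],[0,0,56]],
  [[10.3,-18.7,24],[0,0,64]],
  [[10.3,-18.7,24],[0,0,72]],
  [[10.3,-18.7,24],[0,0,80]],
], grip=0.9)

```text
clock: 13.7
position: [0.6181, -0.0342, 0.3606]
ee_rot: [1.205, 1.215, -1.203]
force: [-0.5, 0.8, -0.1]
width: 0.9
```

Call:
servo_tool([
  [[0,0,0],[0,0,8]],
  [[0,0,0],[0,0,10]],
  [[0,0,0],[0,0,10]],
])

```text
clock: 14.0
position: [0.6183, -0.0344, 0.3606]
ee_rot: [1.076, 1.292, -1.073]
force: [0.1, -0.4, -0.1]
width: 0.899
```

```bash
python3 look.py wrist pics/w14.png;python3 look.py scene pics/s14.png;python3 - <<'E'
import cv2,numpy as np
a=cv2.imread("pics/s14.png")[180:320,230:390];cv2.imwrite("pics/s14c.png",cv2.resize(a,None,fx=4,fy=4,interpolation=cv2.INTER_CUBIC))
E
```

```text
t 14.0 [ 0.6183 -0.0344  0.3606] [ 0.984  0.181 -0.   ] F [ 0.1 -0.4 -0.1] w 0.8994372426781072 j7 [ 0.47  0.46 -0.82  1.27  0.33  1.55 -0.12]
t 14.05 [ 0.6182 -0.0343  0.3606] [ 0.984  0.179 -0.   ] F [-0.1  0.2 -0.3] w 0.8962139958481865 j7 [ 0.47  0.46 -0.82  1.27  0.33  1.55 -0.12]
```

View pics/w14.png

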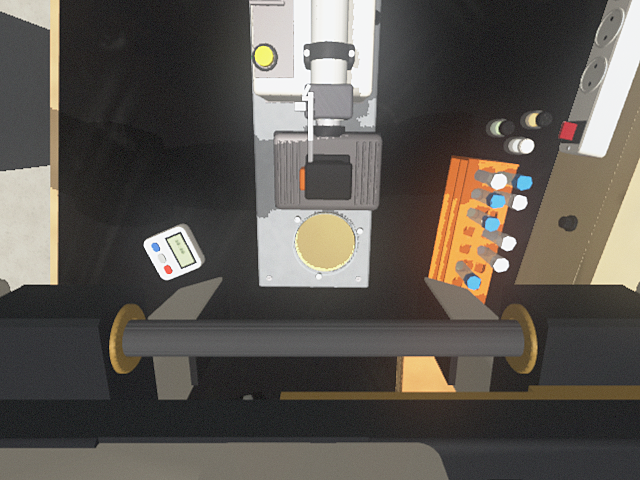

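View pics/s14c.png

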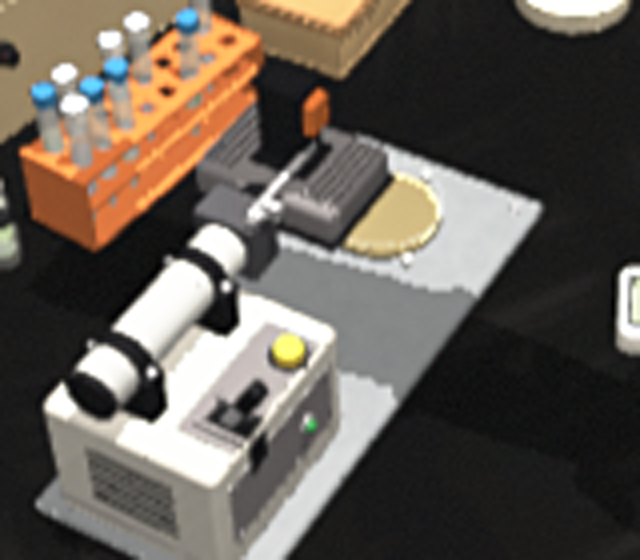

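Run:
```python
from h import *
w=np.load("last_wrist.npy",allow_pickle=True).item()
c=w["frame"][70:290,245:395].astype(float)*1.5;cv2.imwrite("pics/w14c.png",cv2.resize(np.clip(c,0,255).astype(np.uint8),None,fx=2.7,fy=2.7,interpolation=cv2.INTER_CUBIC))
c=w["frame"][125:215,270:390].astype(float)*2.5;cv2.imwrite("pics/w14d.png",cv2.resize(np.clip(c,0,255).astype(np.uint8),None,fx=6,fy=6,interpolation=cv2.INTER_CUBIC))
for q in ["lamp_grip","dish","collar_mouth"]:
    print(q,[(np.round(r["at"],1).tolist(),round(r["score"],2)) for r in arm.search_frame(w,q)[:2]] if 0 else "")
```

```text
lamp_grip 
dish 
collar_mouth
```

View pics/w14d.png

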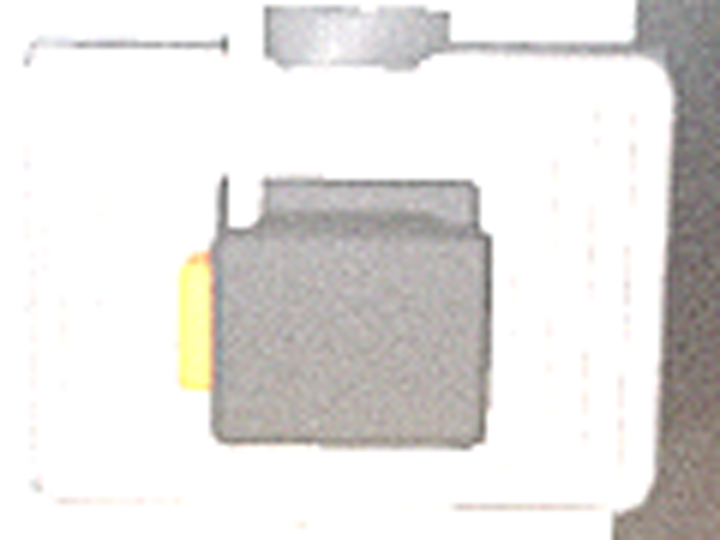

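View pics/w14c.png

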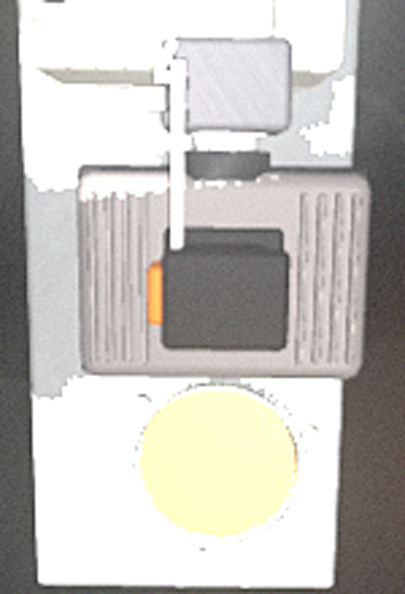

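Run:
```python
from h import *
w=np.load("last_wrist.npy",allow_pickle=True).item()
O=np.array([.5978,.0138,0]);th=np.radians(9.69);ex=np.array([np.cos(th),np.sin(th),0]);ey=np.array([-np.sin(th),np.cos(th),0])
own=lambda p:np.array([(p-O)@ex,(p-O)@ey,p[2]]).round(4)
S=lambda n,px,z:print(n,atz(w,px,z).round(4),own(atz(w,px,z)))
S("cap",[328.5,181],.229)
S("cap l",[270+215/6,181],.229);S("cap r",[270+487/6,181],.229);S("cap far",[328.5,125+228/6],.229);S("cap near",[328.5,125+443/6],.229)
S("dish",[245+218/2.7,70+461/2.7],.029)
S("orange outer",[270+180/6,125+320/6],.206)
S("foot corner L",[245+38/2.7,70+583/2.7],.014);S("foot corner R",[245+332/2.7,70+587/2.7],.014)
S("collar front edge",[245+230/2.7,70+130/2.7],.172)
S("btn",[264,56],.124)
```

```text
cap [ 0.6178 -0.002   0.229 ] [ 0.0171 -0.0189  0.229 ]
cap l [ 0.6001 -0.0053  0.229 ] [-0.001  -0.0192  0.229 ]
cap r [0.6356 0.0013 0.229 ] [ 0.0352 -0.0187  0.229 ]
cap far [0.6152 0.0119 0.229 ] [ 0.0168 -0.0048  0.229 ]
cap near [ 0.6205 -0.0161  0.229 ] [ 0.0173 -0.0333  0.229 ]
dish [ 0.6365 -0.1056  0.029 ] [ 0.018  -0.1242  0.029 ]
orange outer [ 0.5943 -0.0069  0.206 ] [-0.0069 -0.0198  0.206 ]
foot corner L [ 0.555  -0.1939  0.014 ] [-0.0772 -0.1976  0.014 ]
foot corner R [ 0.7104 -0.1676  0.014 ] [ 0.0805 -0.1977  0.014 ]
collar front edge [0.6109 0.0473 0.172 ] [0.0186 0.0308 0.172 ]
btn [0.5367 0.0945 0.124 ] [-0.0466  0.0898  0.124 ]
```

Call:
servo_tool([
  [[-0.4,2,-3],[0,0,-0.6]],
  [[-0.4,3.2,-7],[0,0,-0.6]],
  [[-0.4,3.2,-11],[0,0,-0.6]],
  [[-0.4,3.2,-14],[0,0,-0.6]],
  [[-0.4,3.2,-15],[0,0,-0.6]],
  [[-0.4,3.2,-15],[0,0,-0.6]],
])

```text
clock: 14.7
position: [0.6137, -0.0025, 0.2098]
ee_rot: [1.084, 1.288, -1.084]
force: [-0.5, -0.4, 0.4]
width: 0.902
```

```bash
python3 look.py wrist pics/w15.png;python3 look.py scene pics/s15.png;python3 - <<'E'
import cv2,numpy as np
a=cv2.imread("pics/s15.png")[160:280,250:400];cv2.imwrite("pics/s15c.png",cv2.resize(a,None,fx=5,fy=5,interpolation=cv2.INTER_CUBIC))
E
```

```text
t 14.7 [ 0.6137 -0.0025  0.2098] [ 0.986  0.168 -0.002] F [-0.5 -0.4  0.4] w 0.9022904728297721 j7 [ 0.44  0.54 -0.8   1.54  0.39  1.24 -0.25]
t 14.75 [ 0.6146 -0.0022  0.2114] [0.986 0.168 0.   ] F [-0.1 -0.4  0.1] w 0.9020040643219085 j7 [ 0.44  0.53 -0.8   1.54  0.39  1.24 -0.25]
```

View pics/w15.png

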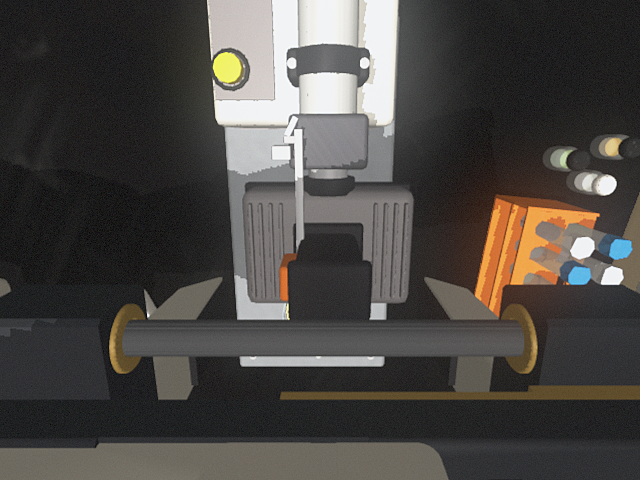

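View pics/s15c.png

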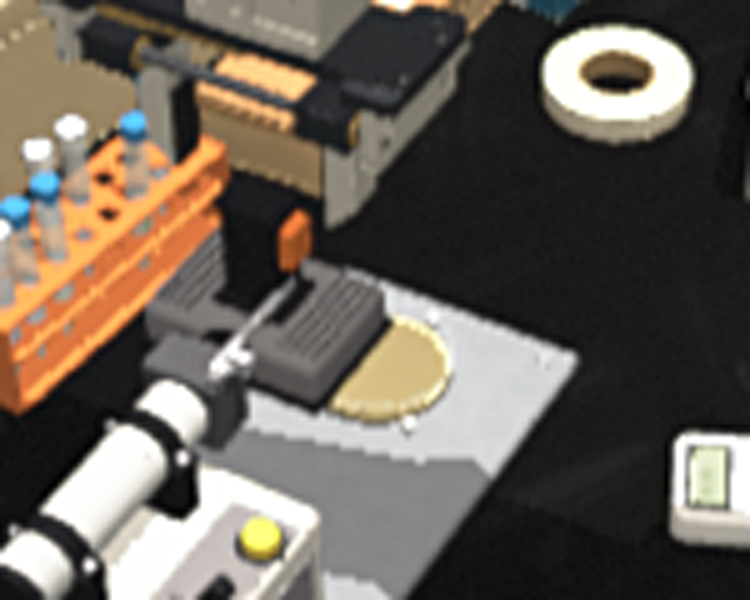

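Call:
servo_tool([
  [[0,0,-1.5],[0,0,0]],
  [[0,0,-3],[0,0,0]],
  [[0,0,-4],[0,0,0]],
  [[0,0,-4.5],[0,0,0]],
  [[0,0,-4.5],[0,0,0]],
])

```text
clock: 15.3
position: [0.6146, -0.0021, 0.1662]
ee_rot: [1.085, 1.286, -1.082]
force: [0.4, 0.7, 0.1]
width: 0.899
```

```bash
python3 look.py wrist pics/w16.png;python3 look.py scene pics/s16.png;python3 - <<'E'
import cv2,numpy as np
a=cv2.imread("pics/s16.png")[160:280,250:400];cv2.imwrite("pics/s16c.png",cv2.resize(a,None,fx=5,fy=5,interpolation=cv2.INTER_CUBIC))
E
```

```text
t 15.3 [ 0.6146 -0.0021  0.1662] [0.986 0.168 0.   ] F [0.4 0.7 0.1] w 0.8994551804510731 j7 [ 0.43  0.57 -0.78  1.6   0.43  1.15 -0.28]
t 15.35 [ 0.615  -0.0019  0.167 ] [0.986 0.168 0.001] F [-0.5  0.6  0.5] w 0.8982030771358117 j7 [ 0.43  0.57 -0.78  1.6   0.43  1.15 -0.28]
```

View pics/w16.png

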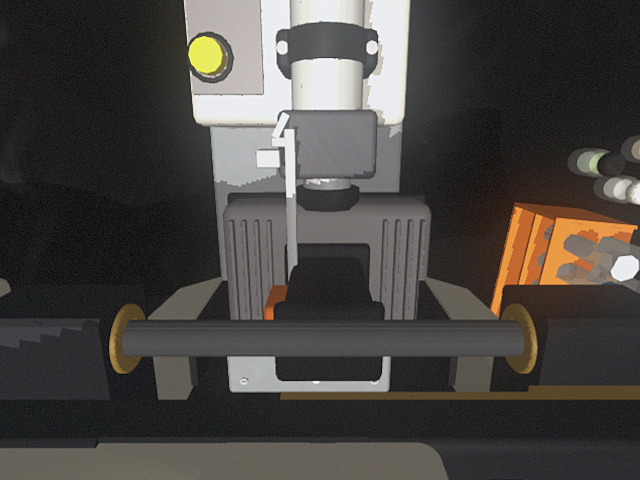

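View pics/s16c.png

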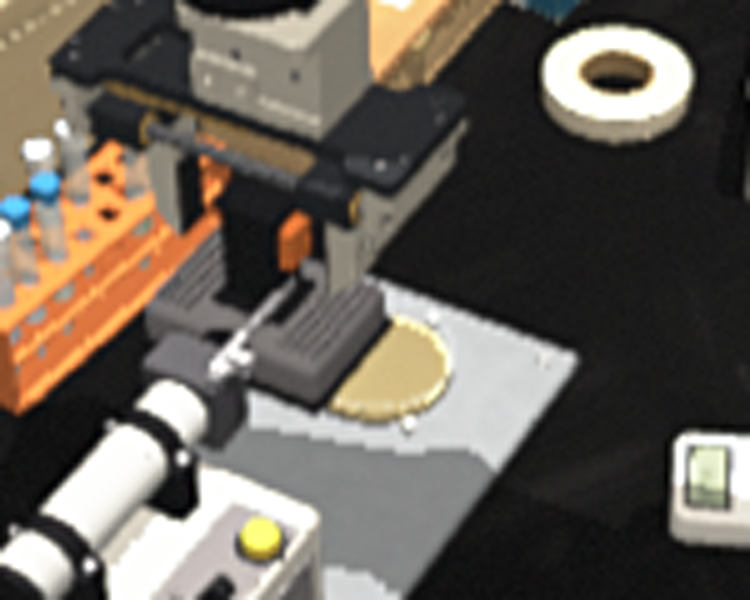

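Call:
servo_tool([
  [[0,0,0],[0,0,0]],
  [[0,0,0],[0,0,0]],
  [[0,0,0],[0,0,0]],
  [[0,0,0],[0,0,0]],
  [[0,0,0],[0,0,0]],
  [[0,0,0],[0,0,0]],
], grip=0, squeeze=35)

```text
clock: 16.0
position: [0.6157, -0.0017, 0.1676]
ee_rot: [1.087, 1.284, -1.08]
force: [18.9, 2.4, -11.8]
width: 0.425
```

```bash
python3 look.py wrist pics/w17.png;python3 look.py scene pics/s17.png;python3 - <<'E'
import cv2,numpy as np
a=cv2.imread("pics/s17.png")[185:255,270:350];b=cv2.imread("pics/w17.png")[220:400,220:440]
cv2.imwrite("pics/c17.png",np.hstack([cv2.resize(a,(400,400),interpolation=cv2.INTER_CUBIC),np.clip(cv2.resize(b,(400,400))*1.8,0,255).astype(np.uint8)]))
E
```

```text
t 16.0 [ 0.6157 -0.0017  0.1676] [0.986 0.168 0.003] F [ 18.9   2.4 -11.8] w 0.42458450194215963 j7 [ 0.43  0.57 -0.78  1.6   0.43  1.15 -0.28]
t 16.05 [ 0.6167 -0.0016  0.1675] [0.986 0.168 0.005] F [3.6 1.7 0.4] w 0.4116235398664744 j7 [ 0.43  0.57 -0.78  1.6   0.43  1.15 -0.28]
```

View pics/c17.png

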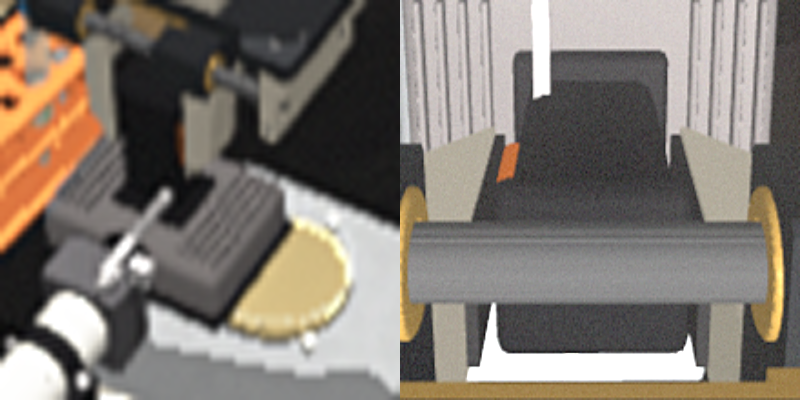

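Call:
servo_tool([
  [[0,0,0],[0,0,0]],
  [[0,0,0],[0,0,0]],
  [[0,0,0],[0,0,0]],
  [[0,0,0],[0,0,0]],
])

```text
clock: 16.5
position: [0.6167, -0.0015, 0.1675]
ee_rot: [1.088, 1.283, -1.079]
force: [1.7, -0.5, -0.3]
width: 0.411
```

Call:
servo_tool([
  [[0,0,0],[0,0,0]],
  [[0,0,0],[0,0,0]],
  [[0,0,-0.4],[0,0,0]],
  [[0,0,-0.8],[0,0,0]],
  [[0,0,-0.8],[0,0,0]],
], grip=0.65)

```text
clock: 17.0
position: [0.6164, -0.0017, 0.1587]
ee_rot: [1.088, 1.284, -1.079]
force: [0.6, -0.7, 0.1]
width: 0.646
```

Call:
servo_tool([
  [[0,0,0],[0,0,0]],
  [[0,0,0],[0,0,0]],
  [[0,0,0],[0,0,0]],
  [[0,0,0],[0,0,0]],
  [[0,0,0],[0,0,0]],
  [[0,0,0],[0,0,0]],
], grip=0, squeeze=35)

```text
clock: 17.6
position: [0.6168, -0.0016, 0.1586]
ee_rot: [1.088, 1.284, -1.079]
force: [4.7, 1.5, -3.7]
width: 0.409
```

Call:
servo_tool([
  [[0.05,-0.3,0],[0,0,0]],
  [[0.1,-0.7,0],[0,0,0]],
  [[0.2,-1.0,0],[0,0,0]],
  [[0.2,-1.0,0],[0,0,0]],
])

```text
clock: 18.0
position: [0.6183, -0.0105, 0.1586]
ee_rot: [1.088, 1.286, -1.078]
force: [0.7, 4.5, -2.3]
width: 0.408
```

```bash
python3 look.py wrist pics/w18.png
```

```text
t 18.0 [ 0.6183 -0.0105  0.1586] [0.986 0.169 0.004] F [ 0.7  4.5 -2.3] w 0.40755211132972596 j7 [ 0.44  0.58 -0.78  1.6   0.43  1.13 -0.27]
```

View pics/w18.png

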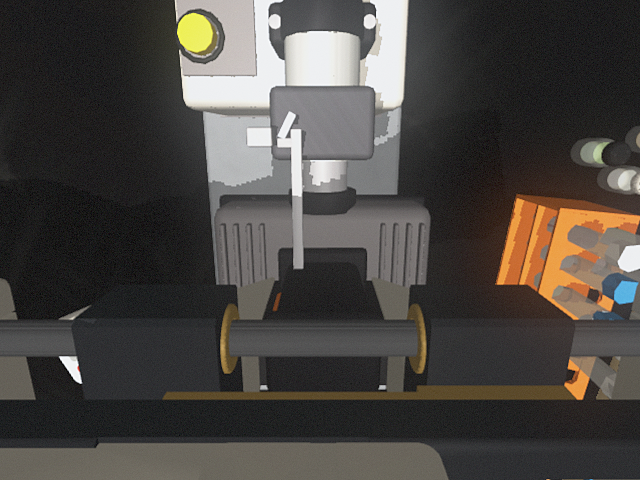

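Call:
servo_tool([
  [[0.17,-1,0],[0,0,0]],
  [[0.34,-2,0],[0,0,0]],
  [[0.5,-3,0],[0,0,0]],
  [[0.7,-4,0],[0,0,0]],
  [[0.85,-5,0],[0,0,0]],
  [[1.0,-6,0],[0,0,0]],
  [[1.2,-7,0],[0,0,0]],
  [[1.35,-8,0],[0,0,0]],
  [[1.45,-8.6,0],[0,0,0]],
  [[1.5,-8.8,0],[0,0,0]],
  [[1.5,-8.8,0],[0,0,0]],
])

```text
clock: 19.15
position: [0.6333, -0.0975, 0.1586]
ee_rot: [1.089, 1.287, -1.077]
force: [2.1, 6.3, -2.7]
width: 0.407
```

```bash
python3 look.py wrist pics/w19.png;  python3 -c "
import cv2
a=cv2.imread('pics/w19.png')[0:240,200:440];cv2.imwrite('pics/w19c.png',cv2.resize(a,(600,600),interpolation=cv2.INTER_CUBIC))"
```

```text
t 19.15 [ 0.6333 -0.0975  0.1586] [0.985 0.17  0.004] F [ 2.1  6.3 -2.7] w 0.4073228819511643 j7 [ 0.55  0.61 -0.76  1.54  0.44  1.16 -0.12]
```

View pics/w19c.png

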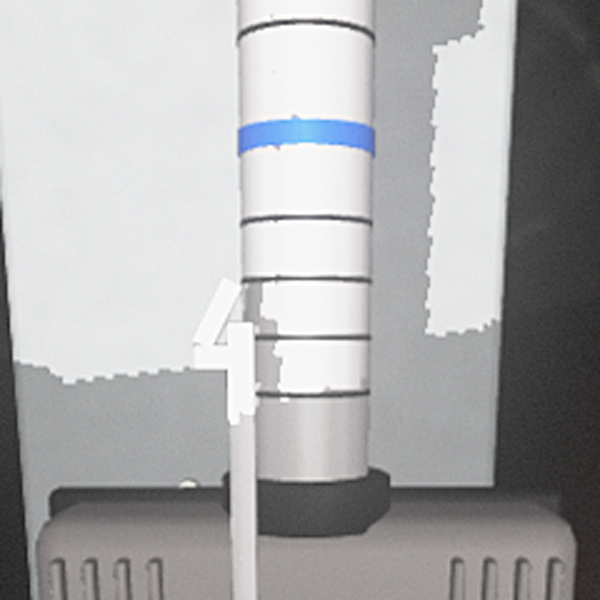

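Call:
servo_tool([
  [[0.1,-0.6,0],[0,0,0]],
  [[0.2,-1.1,0],[0,0,0]],
  [[0.2,-1.25,0],[0,0,0]],
  [[0.2,-1.25,0],[0,0,0]],
])

```text
clock: 19.6
position: [0.6352, -0.1084, 0.1586]
ee_rot: [1.089, 1.289, -1.075]
force: [1.4, 6.5, -2.3]
width: 0.407
```

```bash
python3 look.py wrist pics/w20.png; python3 look.py top pics/t20.png; python3 look.py scene pics/s20.png;  python3 -c "
import cv2
a=cv2.imread('pics/s20.png')[175:285,245:395];cv2.imwrite('pics/s20c.png',cv2.resize(a,None,fx=5,fy=5,interpolation=cv2.INTER_CUBIC))
a=cv2.imread('pics/t20.png')[170:270,260:400];cv2.imwrite('pics/t20c.png',cv2.resize(a,None,fx=5,fy=5,interpolation=cv2.INTER_CUBIC))"
```

```text
t 19.6 [ 0.6352 -0.1084  0.1586] [0.985 0.171 0.004] F [ 1.4  6.5 -2.3] w 0.4067000142118838 j7 [ 0.57  0.62 -0.76  1.53  0.44  1.17 -0.1 ]
t 19.65 [ 0.6352 -0.1083  0.1586] [0.985 0.171 0.004] F [ 1.6  6.4 -2. ] w 0.4044746637998153 j7 [ 0.57  0.62 -0.76  1.53  0.44  1.17 -0.1 ]
t 19.7 [ 0.6351 -0.1082  0.1586] [0.985 0.171 0.004] F [ 1.4  6.1 -1.5] w 0.4113915875409167 j7 [ 0.57  0.62 -0.76  1.53  0.44  1.17 -0.1 ]
```

View pics/s20c.png

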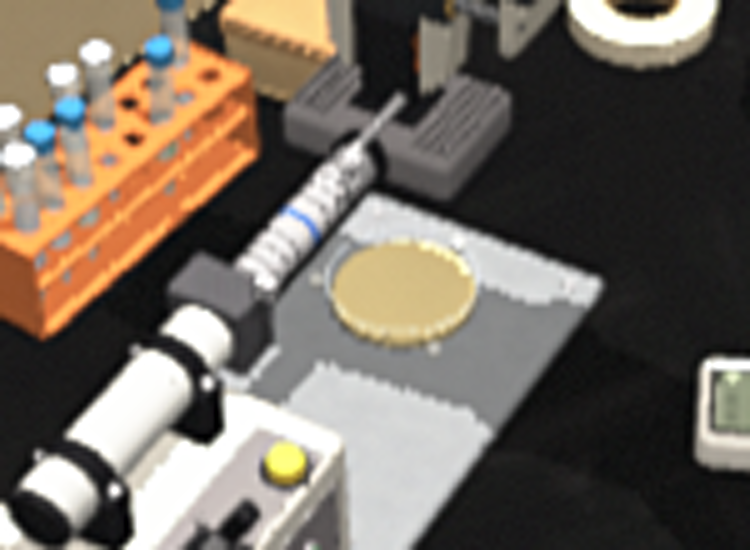

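View pics/t20c.png

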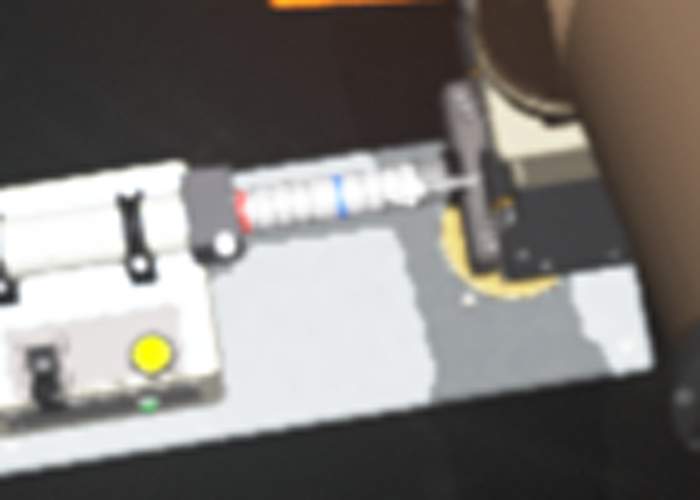

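View pics/w20.png

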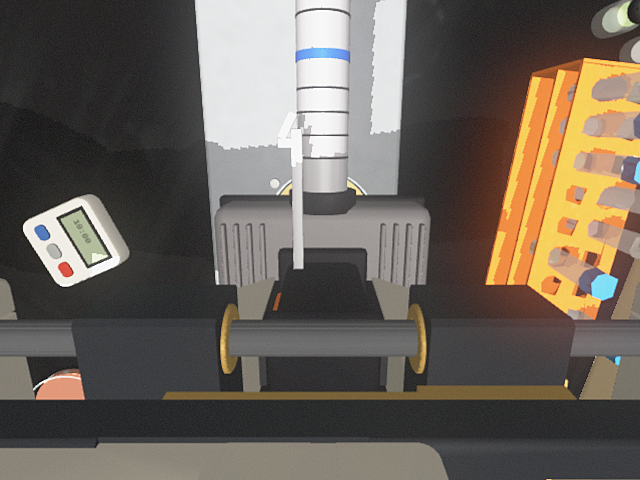

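Run:
```python
from h import *
t=np.load("last_top.npy",allow_pickle=True).item()
c=t["frame"][195:225,292:352];cv2.imwrite("pics/t20d.png",cv2.resize(c,None,fx=13,fy=13,interpolation=cv2.INTER_CUBIC))
```

```text
(no output)
```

View pics/t20d.png

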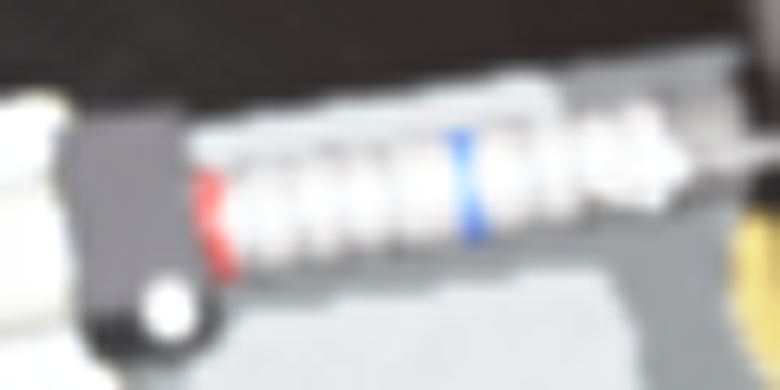

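Call:
servo_tool([
  [[0,-0.1,0],[0,0,0]],
  [[0.05,-0.25,0],[0,0,0]],
  [[0.05,-0.25,0],[0,0,0]],
  [[0.05,-0.25,0],[0,0,0]],
  [[0.05,-0.25,0],[0,0,0]],
])

```text
clock: 20.25
position: [0.6353, -0.1092, 0.1586]
ee_rot: [1.089, 1.291, -1.074]
force: [0.4, 4.9, -2.1]
width: 0.407
```

```bash
python3 look.py scene pics/s21.png; python3 look.py top pics/t21.png
python3 - <<'E'
from h import *
t=np.load("last_top.npy",allow_pickle=True).item()
c=cv2.resize(t["frame"][190:230,280:350],None,fx=11,fy=11,interpolation=cv2.INTER_CUBIC)
s=cv2.imread("pics/s21.png")[170:310,245:385]
cv2.imwrite("pics/t21d.png",c);cv2.imwrite("pics/s21c.png",cv2.resize(s,None,fx=4,fy=4,interpolation=cv2.INTER_CUBIC))
E
```

```text
t 20.25 [ 0.6353 -0.1092  0.1586] [0.985 0.172 0.004] F [ 0.4  4.9 -2.1] w 0.40707266833505173 j7 [ 0.57  0.62 -0.76  1.53  0.44  1.17 -0.1 ]
t 20.3 [ 0.6353 -0.1092  0.1586] [0.985 0.173 0.004] F [ 1.6  6.2 -1.8] w 0.4072256209311658 j7 [ 0.57  0.62 -0.76  1.53  0.44  1.17 -0.1 ]
```

View pics/t21d.png

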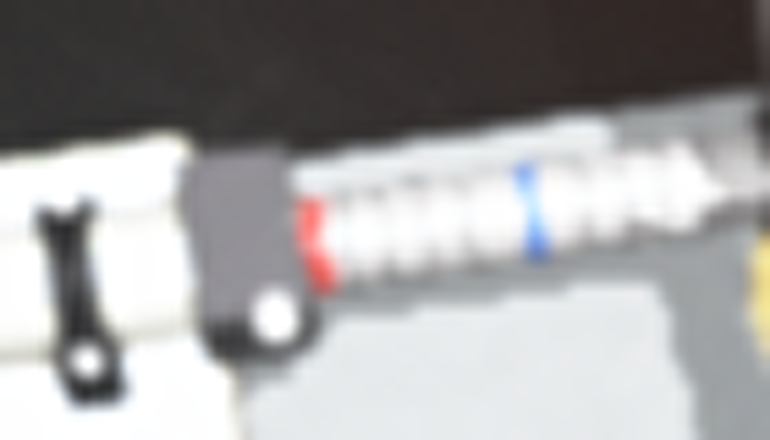

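View pics/s21c.png

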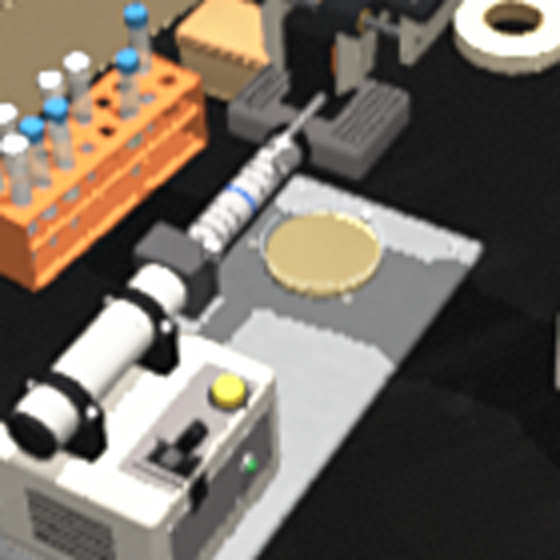

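Call:
servo_tool([
  [[0.05,-0.27,0],[0,0,0]],
  [[0.05,-0.27,0],[0,0,0]],
  [[0.05,-0.27,0],[0,0,0]],
  [[0.05,-0.27,0],[0,0,0]],
  [[0.05,-0.27,0],[0,0,0]],
  [[0.05,-0.27,0],[0,0,0]],
  [[0.05,-0.27,0],[0,0,0]],
  [[0.05,-0.27,0],[0,0,0]],
], squeeze=40)

```text
clock: 21.15
position: [0.6355, -0.1104, 0.1586]
ee_rot: [1.089, 1.292, -1.072]
force: [0.2, 5.0, -2.3]
width: 0.406
```

```bash
python3 look.py scene pics/s22.png; python3 look.py wrist pics/w22.png; python3 look.py top pics/t22.png
python3 - <<'E'
from h import *
t=np.load("last_top.npy",allow_pickle=True).item();w=np.load("last_wrist.npy",allow_pickle=True).item()
c=cv2.resize(t["frame"][190:230,280:350],None,fx=11,fy=11,interpolation=cv2.INTER_CUBIC)
cv2.imwrite("pics/t22d.png",c)
b=np.clip(w["frame"][220:400,220:440].astype(float)*1.8,0,255).astype(np.uint8);cv2.imwrite("pics/w22c.png",cv2.resize(b,None,fx=3,fy=3))
def frac(x):
    f=t["frame"];h=cv2.cvtColor(f,cv2.COLOR_BGR2HSV)[195:225,295:340]
# axis-plane positions, z of tube top
ey=np.array([-np.sin(np.radians(9.69)),np.cos(np.radians(9.69)),0])
for n,a,b in (("red L-blue",(300,240),(532,212)),):
    A=atz(t,[280+a[0]/11,190+a[1]/11],.16);B=atz(t,[280+b[0]/11,190+b[1]/11],.16);print(n,(A-B)@ey)
E
```

```text
t 21.15 [ 0.6355 -0.1104  0.1586] [0.985 0.173 0.004] F [ 0.2  5.  -2.3] w 0.4056321361329106 j7 [ 0.57  0.62 -0.76  1.53  0.44  1.17 -0.1 ]
t 21.2 [ 0.6355 -0.1104  0.1586] [0.985 0.174 0.004] F [ 1.5  6.1 -1.7] w 0.40572703635080776 j7 [ 0.57  0.62 -0.76  1.53  0.44  1.17 -0.1 ]
t 21.25 [ 0.6355 -0.1104  0.1586] [0.985 0.174 0.004] F [ 0.9  6.3 -1.6] w 0.4039206680563578 j7 [ 0.57  0.62 -0.76  1.53  0.44  1.17 -0.1 ]
red L-blue 0.05777023316940117
```

View pics/t22d.png

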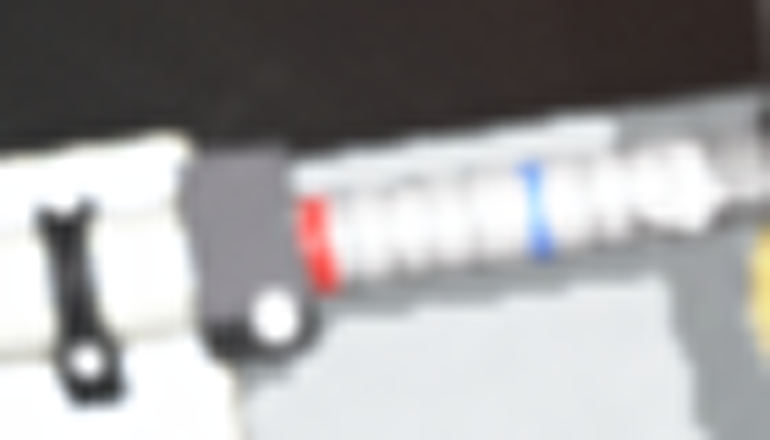

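View pics/w22c.png

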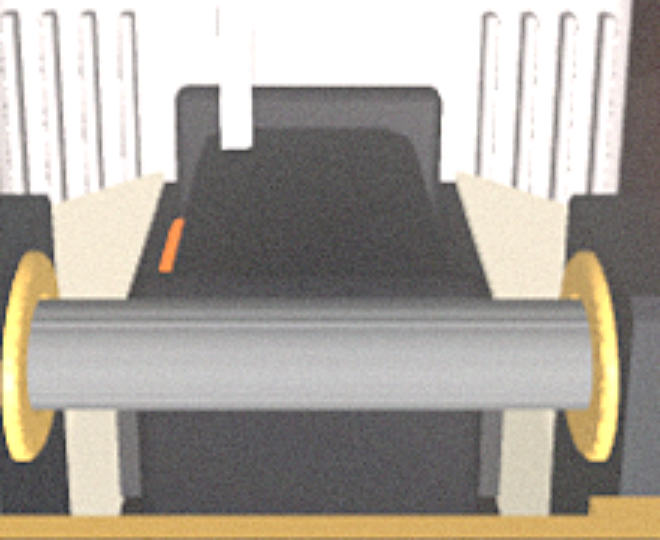

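```bash
python3 -c "
from cell import arm
print(arm.sign_off()); s=arm.observe(); print(s['clock'],s['position'],s['force'],s['width'])"
```

```text
the job is handed in; nothing more can be done
None
the job is handed in; nothing more can be done
```

I proved the residual-current switch, drew the lamp out to the mark, and handed the job in at about 21 s, still gripping it. `sign_off()` gave no verdict.

**What I did**
- **Test button:** I pressed it until the lever dropped. The wrist force reached about 21 N for a moment, which I took to be the button bottoming out.
- **Lever:** I lifted it back to its stop. It stayed up after I let go.
- **Lamp:** I squeezed the grip with the lock button in, and drew the arm out 110.4 mm by the robot's own reading (110 mm wanted).

**Last checks**
- **Red ring:** the top view shows the whole ring just clear of the collar. From the picture, the collar to the blue ring came to 58 mm where 55 mm was expected. The enlarged view is too coarse to be surer than 2–3 mm.
- **Holding steady:** the arm did not move over the last three readings, against about 6 N of spring pull, at a 40 N squeeze setting.
- **Lever and button:** the lever is up and the test button out in the scene view just before the last 1 mm pull.
- **Lamp over the dish:** about 5 mm apart, worked out from my measurements.
- **Bystanders:** I did not measure the dish, timer, marker or waiting dish again at the end. I saw no contact with any of them.

**What disagreed**
- **Fingertips:** they touched about 24 mm higher than the reported TCP, so I set the grip heights from that contact.
- **Grip width:** the fingers closed to about 37.5 mm, where the post with the button fully in would be 35 mm. They are probably resting on the 38 mm cap, which leaves the lock button about 5 mm in. That matches the arm coming free, but I could not read the button directly.

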